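# Set up the slit-light check of salvaged heat sinks

### The arm

A 7-joint arm with a two-finger parallel gripper is mounted at the origin on the work surface. World frame = base frame: x ahead of the robot, y to its left, z up, the work surface at z = 0. Lengths are in m, angles in rad, forces in N, time in s.
With the tool pointing down it reaches from about 0.4 to 0.9 m from the base axis. Payload 5.6 kg.
Tool frame: the origin (TCP) lies midway between the tips of the shut fingers; the grasp point (between the pads) lies 19 mm behind it (pinch_z is the distance from the TCP to the grasp point, in m); z points along the fingers, y is the line along which they close (so a half turn about z gives the same grasp; the last joint's range is limited). The gripper opens to 92 mm and grips with 3 to 60 N. Pads are 20 mm wide; open, the fingers measure 128 mm over their backs; the gripper's body (75 mm by 189 mm) begins 69 mm behind the grasp point.
Start: joints at [1.198, 0.468, -0.012, 1.603, 0.006, 1.071, -0.056], TCP at [0.21, -0.615, 0.215] pointing down, gripper open.
Joint ranges: [-2.53, 2.53], [-0.31, 2.02], [-1.57, 1.55], [0.28, 2.44], [-1.29, 4.43], [0.15, 1.84], [-2.92, 2.92]. Speed limits (rad/s): [2.57, 2.57, 3.14, 3.14, 3.14, 3.14, 3.14].

### API

Orientations are given as a unit quaternion [w, x, y, z].
In Python, from bench import get_obs, camera, camera_info, job_done, masks_of, spot_point, pinch_z gives the robot as it stands.
- The arm moves only by the tool move_arm, never from a script. Its argument "commands" is a list of rows, each an object of numbers: "tx", "ty", "tz": the shift along the tool's x, y, z in mm; "wx", "wy", "wz": the turn, a rotation vector about the tool's x, y, z in rad; "grip": the closure, from 0 (fully open) to 1 (shut). A call has 1 to 10 rows; each row is the pose to reach, as a shift and turn from the pose commanded when the call began, along the tool's axes at that moment; what a row does not reach only later rows make up. A row lasts 1/12 s, in which the tool goes at most 41.7 mm and 7.16 degrees, less where a joint would pass 70% of its speed; a pose out of reach is approached as far as the arm can. A call with a gripper value outside its range is refused whole. The fingers move at their own pace and stop on an object; "grip_force" is the grip in N (left out, the last holds). Time passes only in rows, so rows that repeat a pose let the fingers close. It gives the time, the measured TCP pose, the force, the opening and the grip force at its end, in the units of the state.
- get_obs(): the state, without advancing time (a new reading comes with each control period).
- camera(name): name is "side" or "top"; returns the picture (400x640x3 uint8, blue, green, red); there is no depth.
- camera_info(name): a dict with "fx", "fy", "cx", "cy" (pixels), "R" (3x3) and "t" (3): a world point X has camera coordinates R X + t. Camera axes: x right, y down, z forward; pixel columns grow to the right and rows downward; lengths in m; the calibration is good to about 2 mm. A picture is of the moment at which its call begins. camera_info takes no time and is no camera call.
- job_done(): hands the job in; it is judged then, once.
Trained networks look in the newest picture that a camera, given by its name, has taken for a name from the list of things; names that differ only in an ending like _2 or _b are one class to them, and where a whole thing is asked for, a point or a joint stands for the part that bears it (a point fixed in the world has none). Each returns a list of dicts, best first, with "p" (0 to 1); they miss things now and then, are a little off and sometimes report something else, mostly with a low value. They report only what shows in the picture. A call takes as long as a camera call. They do not tell look-alikes from the thing itself.
- masks_of(camera, target): "mask" (400x640 bool, what is visible of it) and "rect" ([left, top, right, bottom] in pixels, round what is visible of it).
- spot_point(camera, target): "at" ([column, row] in pixels: a listed point, or the origin of a listed thing).
The state is a dict: "clock": time; "joints": joint angles; "dq": joint speeds; "tau": joint torques, N m; "eef_pos": TCP position; "ee_rot": TCP orientation; "ft_force": force on the tool from outside, world axes, zero at the start; "wrist_torque": the same for the moment, N m; "gripper_width": opening from 0.0 (shut) to 1.0 (fully open); "finger_force": force on a finger pad.
Only numpy, scipy, OpenCV 4.12 (cv2) and the standard library are available. Lean on these libraries where they do the work, as an engineer would, in place of code of your own. Each camera call takes 0.05 s, during which the arm holds its last target. There are 200 camera calls.

### The job

Make the slit-light stand ready for checking the salvaged heat sinks: first push the black wedge under the low front edge of the hinged plate until the plate sits level, and leave it there; then set every heat sink flat on the plate inside its rim, fins up. Only when all of them are on, turn the aperture wheel on the light box until the long slot stands in the middle of the window; leave the jar, screwdriver and solder spool where they are.

Things in the scene. Friction and masses are not known exactly. Their poses are not given: they have to be found in the camera images.
- plate (a joint): tilt of the hinged check plate in rad: 0 = level, negative = its front edge hangs low (-0.066 with nothing under it), positive = above level. Black-anodised, 0.6 kg, 220 mm deep (x), 190 mm wide, 6 mm thick, hinged along its rear edge; the rim round it is 5 mm wide and stands 5 mm above the surface. It stays up only while something is under its front edge
- plate_mid (a point): centre of the plate's upper surface, 34 mm above the bench when level; the hinge line lies 110 mm along +x from it. x points from the free front edge to the hinged rear edge, y along the edges, z up. Tilts with the plate. The fixed base frame below has two side rails 8 mm high, 174 mm apart; between them the front is open to the bench
- front_bar (a point): fixed point: where the underside of the round 8 mm steel bar below the plate's front edge (at its middle) lies when the plate is level, 22 mm above the bench; 8 mm when it hangs low. x points from front to rear under the plate. The bar is 176 mm long, along y, 8 mm behind the plate's front edge
- wedge_grip (a point): in the grip tab of a loose black plastic wedge, 36 mm above its underside; x to the thin tip, z up. Wedge 120 mm long, 36 wide, 80 g; top rises evenly from 4 mm at the tip to 30 mm over 95 mm, then flat for 25 mm, where the tab (25 mm in x, 22 in y) stands to 52 mm. Pushed in square to the front edge, the plate is level when the tab's centre is about 42 mm in front of the bar's axis
- wedge_tip (a point): middle of the thin end of the wedge, at its underside, 107.5 mm along x from the tab's centre
- wheel (a joint): angle of the aperture wheel on the light box in rad, growing counter-clockwise seen from above, stops at +-3.1. 0 = the slot stands in the middle of the window. Friction of 0.04 N m holds it where it is left. The wheel is a dark steel disc of radius 68 mm, surface 66 mm above the bench, with six white apertures at 60 degree steps: one long slot and five round holes
- wheel_grip (a point): centre of the wheel's black grip bar, on the upright axis of the wheel, 100 mm above the bench. The bar is 46 mm long (x), 14 mm wide (y), 26 mm high, its top 112 mm above the bench. x points to the slot, which is 26 by 8 mm, radial, its middle 48 mm from the axis; the round holes are 6 to 22 mm across
- window (a point): middle of the fixed window, a bright aluminium frame over the wheel's edge, 48 mm from the wheel's axis; frame top 73 mm above the bench, opening about 39 by 22 mm. x points away from the wheel's axis. The light box that carries it is fixed, grey, 170 by 170 by 58 mm
- sinkA_mid (a point): finned aluminium heat sink, 55 mm long (x), 36 mm wide (y), 25 mm high, 60 g, solid base down and fins up; the point is its centre, 12.5 mm above its underside, z up out of the fins. Between three and five heat sinks are present
- sinkB_mid (a point): finned aluminium heat sink, 55 mm long (x), 36 mm wide (y), 25 mm high, 60 g, the same as sinkA; the point is its centre, 12.5 mm above its underside, z up out of the fins. Between three and five heat sinks are present
- sinkC_mid (a point): finned aluminium heat sink, 55 mm long (x), 36 mm wide (y), 25 mm high, 60 g, the same as sinkA; the point is its centre, 12.5 mm above its underside, z up out of the fins. Between three and five heat sinks are present
- sinkD_mid (a point): finned aluminium heat sink, 55 mm long (x), 36 mm wide (y), 25 mm high, 60 g, the same as sinkA; the point is its centre, 12.5 mm above its underside, z up out of the fins. Between three and five heat sinks are present
- sinkE_mid (a point): finned aluminium heat sink, 55 mm long (x), 36 mm wide (y), 25 mm high, 60 g, the same as sinkA; the point is its centre, 12.5 mm above its underside, z up out of the fins. Between three and five heat sinks are present
- jar: bystander: small closed jar, 40 mm wide, 50 mm high; origin under its centre
- driver: bystander: screwdriver lying on the bench, origin below its middle, along its own x
- spool: bystander: solder spool standing on its end, 54 mm wide, 36 mm high; origin under its centre
Things that resemble listed ones, but are neither listed nor needed, are in the scene too. What is shaped like the part that bears sinkE_mid but blue or orange is not meant.

How it is judged:
On the way, in this order (a step that is already met when the one before it is completed fails the run):
1. the plate sits level on the wedge (value of joint plate between -0.015 and 0.015 rad and x of wedge_tip in the frame of plate_mid between -0.098 and 0.1 m and y of wedge_tip in the frame of plate_mid between -0.085 and 0.085 m and z of wedge_tip in the frame of plate_mid below -0.01 m and angle between wedge_tip's own z axis and vertical below 0.1 rad), for 0.4 s.
2. every heat sink lies flat on the level plate, fins up (all of step 1 and x of sinkA_mid in the frame of plate_mid between -0.095 and 0.095 m and y of sinkA_mid in the frame of plate_mid between -0.08 and 0.08 m and z of sinkA_mid in the frame of plate_mid between 0.006 and 0.018 m and angle between each of sinkA_mid, sinkB_mid, sinkC_mid, sinkD_mid, sinkE_mid's own z axis and vertical below 0.12 rad and x of sinkB_mid in the frame of plate_mid between -0.095 and 0.095 m and y of sinkB_mid in the frame of plate_mid between -0.08 and 0.08 m and z of sinkB_mid in the frame of plate_mid between 0.006 and 0.018 m and x of sinkC_mid in the frame of plate_mid between -0.095 and 0.095 m and y of sinkC_mid in the frame of plate_mid between -0.08 and 0.08 m and z of sinkC_mid in the frame of plate_mid between 0.006 and 0.018 m and x of sinkD_mid in the frame of plate_mid between -0.095 and 0.095 m and y of sinkD_mid in the frame of plate_mid between -0.08 and 0.08 m and z of sinkD_mid in the frame of plate_mid between 0.006 and 0.018 m and x of sinkE_mid in the frame of plate_mid between -0.095 and 0.095 m and y of sinkE_mid in the frame of plate_mid between -0.08 and 0.08 m and z of sinkE_mid in the frame of plate_mid between 0.006 and 0.018 m), for 0.3 s.
3. the wheel's slot stands in the window (value of joint wheel between -0.1 and 0.1 rad), for 0.3 s.
At the end, for the whole second after the job is handed in: plate level within 0.015 rad with the wedge's tip under it behind the front bar; every heat sink flat on the plate's surface inside the rim, fins up (within 0.12 rad); the slot within 0.1 rad of the middle of the window; everything at rest and let go (all of step 2 and all of step 3 and velocity of joint wheel between -0.05 and 0.05 rad/s and velocity of joint plate between -0.05 and 0.05 rad/s); the robot touches nothing.
It fails at once if the jar is moved by more than 30 mm (distance of jar from where it was at the start of the episode above 0.03 m).
It fails at once if the driver is moved by more than 30 mm (distance of driver from where it was at the start of the episode above 0.03 m).
It fails at once if the spool is moved by more than 30 mm (distance of spool from where it was at the start of the episode above 0.03 m).
Of sinkA, sinkB, sinkC, sinkD, sinkE only 3 to 5 are there at a start; the rules pass over those that are not, and their reading is None.
At some moment in a run one of sinkA, sinkB, sinkC, sinkD, sinkE may be knocked a few centimetres aside while the robot is not near it.
It also fails if it takes over 210 s, if anything falls off the work surface, if the arm or the gripper's body presses on something with over 40 N, if the wrist force passes 120 N, or if a joint passes its speed limit or range.

## Working session

There is one attempt and no reset: what is moved stays moved. The work goes in short steps, Python scripts to look and compute and a tool call to move; the robot and the scene stay as the last step left them, time stands still between calls to the robot, and variables do not carry over. Pictures are saved under pics/ and viewed, at most 14 in all, crops included, and the job is handed in when it is done.

Besides the shell and the picture viewer there is one more tool, called after "Request:" as name(argument=value, ...), one argument or row to a line, values as JSON. move_arm: Moves the arm, as the interface text tells. Its arguments: {"type":"object","properties":{"commands":{"type":"array","items":{"type":"object","properties":{"tx":{"type":"number"},"ty":{"type":"number"},"tz":{"type":"number"},"wx":{"type":"number"},"wy":{"type":"number"},"wz":{"type":"number"},"grip":{"type":"number"}}}},"grip_force":{"type":"number"}},"required":["commands"]}

```bash
ls; mkdir -p pics; cat > h.py <<'E'
import numpy as np,cv2
from bench import *
def ray(cam,px,z):
    i=camera_info(cam);R=np.array(i["R"]);t=np.array(i["t"])
    d=R.T@np.array([(px[0]-i["cx"])/i["fx"],(px[1]-i["cy"])/i["fy"],1]);c=-R.T@t
    return c+d*(z-c[2])/d[2]
def proj(cam,X):
    i=camera_info(cam);p=np.array(i["R"])@np.array(X)+np.array(i["t"])
    return np.array([i["fx"]*p[0]/p[2]+i["cx"],i["fy"]*p[1]/p[2]+i["cy"]])
E
python3 - <<'E'
from h import *
o=get_obs();print({k:np.round(v,3) for k,v in o.items()},pinch_z)
for c in ("top","side"):
    im=camera(c);cv2.imwrite(f"pics/{c}0.png",im)
    i=camera_info(c);print(c,-np.array(i["R"]).T@np.array(i["t"]),i["fx"])
    for n,z in (("plate_mid",.027),("front_bar",.022),("wedge_grip",.036),("wedge_tip",0),("wheel_grip",.1),("window",.07),("sinkA_mid",.0125),("jar",0),("driver",0),("spool",0)):
        for r in spot_point(c,n):
            if r["p"]>.2: print(n,round(r["p"],2),np.round(r["at"]),np.round(ray(c,r["at"],z),3))
E
```

```text
pics
{'clock': np.float64(0.0), 'joints': array([ 1.198,  0.468, -0.012,  1.604,  0.006,  1.071, -0.056]), 'dq': array([ 0.001,  0.   ,  0.001, -0.   , -0.001, -0.002,  0.001]), 'tau': array([-0.0000e+00, -5.2057e+01, -1.2000e-02, -2.4374e+01, -5.7000e-02,
        1.7000e-02,  0.0000e+00]), 'eef_pos': array([ 0.21 , -0.614,  0.214]), 'ee_rot': array([-0.001,  0.986,  0.164, -0.   ]), 'ft_force': array([0.885, 1.032, 0.079]), 'wrist_torque': array([-0.093,  0.039, -0.011]), 'finger_force': np.float64(0.0), 'gripper_width': np.float64(0.998)} 0.0187
top [ 0.57868628 -0.00949611  1.14760518] 467.80679049339864
plate_mid 0.58 [205. 220.] [0.57  0.236 0.027]
front_bar 0.96 [254. 220.] [0.57  0.122 0.022]
wedge_grip 0.55 [335. 230.] [ 0.547 -0.072  0.036]
wedge_grip 0.5 [475. 245.] [ 0.513 -0.409  0.036]
wedge_tip 0.79 [292. 219.] [0.572 0.03  0.   ]
wheel_grip 0.91 [478. 242.] [ 0.523 -0.391  0.1  ]
window 0.64 [469. 222.] [ 0.568 -0.383  0.07 ]
sinkA_mid 0.88 [372. 272.] [ 0.446 -0.163  0.012]
jar 0.75 [417. 152.] [ 0.739 -0.278  0.   ]
driver 0.85 [270. 140.] [0.767 0.087 0.   ]
spool 0.62 [460. 168.] [ 0.701 -0.387  0.   ]
spool 0.54 [474. 243.] [ 0.515 -0.419  0.   ]
side [ 0.40127543 -0.904799    0.8762503 ] 454.1192934711087
plate_mid 0.95 [272. 172.] [0.569 0.237 0.027]
front_bar 0.67 [278. 194.] [0.567 0.129 0.022]
wedge_grip 0.98 [289. 240.] [ 0.555 -0.08   0.036]
wedge_grip 0.73 [335. 271.] [ 0.642 -0.21   0.036]
wedge_tip 0.85 [287. 224.] [0.569 0.023 0.   ]
wheel_grip 0.65 [309. 326.] [ 0.531 -0.389  0.1  ]
window 0.7 [330. 328.] [ 0.578 -0.385  0.07 ]
sinkA_mid 0.64 [253. 279.] [ 0.446 -0.165  0.012]
jar 0.92 [382. 292.] [ 0.744 -0.271  0.   ]
jar 0.56 [346. 202.] [ 0.762  0.075 -0.   ]
driver 0.78 [345. 199.] [0.762 0.088 0.   ]
spool 0.9 [382. 338.] [ 0.7  -0.39  0.  ]
```

View pics/top0.png

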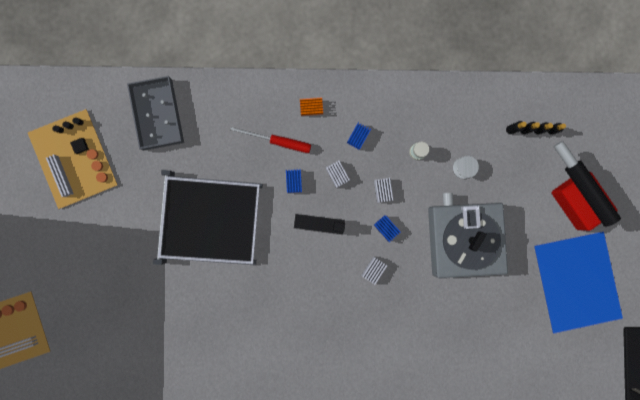

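View pics/side0.png

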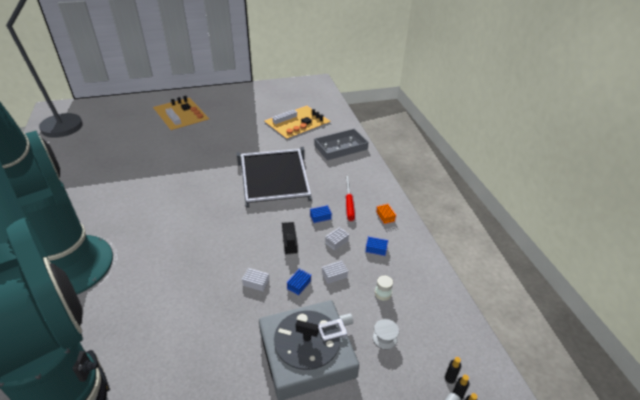

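The top view shows three silver sinks at (338,174), (384,190) and (375,271). The blue and orange look-alikes are not wanted. The wedge spans (295,220)–(345,228) with its tip toward the plate at (210,220). The wheel is at (472,240), with its slot at lower left (462,258) and the window at top (471,216). The side view agrees.

```bash
cat >> h.py <<'E'
def rect(cam,m,z):
    """min-area rect of a mask, on the plane z: centre, long angle (deg, world), sizes"""
    c=max(cv2.findContours(m.astype(np.uint8),cv2.RETR_EXTERNAL,cv2.CHAIN_APPROX_NONE)[0],key=len)[:,0]
    P=np.array([ray(cam,p,z)[:2] for p in c],np.float32)
    (x,y),(w,h),a=cv2.minAreaRect(P)
    if w<h: a+=90;w,h=h,w
    return round(x,4),round(y,4),round((a+90)%180-90,1),round(w,4),round(h,4)
E
python3 - <<'E'
from h import *
for c in ("top","side"):
    im=camera(c)
    for n,z in (("plate_mid",.034),("wedge_grip",.03),("sinkA_mid",.025 if c=="top" else .0125),("wheel_grip",.112)):
        for r in masks_of(c,n):
            if r["p"]>.2:
                m=r["mask"];print(c,n,round(r["p"],2),r["rect"],m.sum(),rect(c,m,z),im[m].mean(0).round())
    for n,z in (("wheel_grip",.1),("wedge_tip",0)):
        print(n,[(round(r["p"],2),np.round(ray(c,r["at"],z),3)) for r in spot_point(c,n)])
im=camera("top")
a=cv2.resize(im[160:290,280:420],None,fx=4,fy=4,interpolation=cv2.INTER_CUBIC)[:520,:560]
cv2.imwrite("pics/c1.png",np.vstack([cv2.resize(im[160:280,260:420],(800,600),interpolation=cv2.INTER_CUBIC)]))
b=cv2.resize(im[160:290,140:280],(400,371),interpolation=cv2.INTER_CUBIC);d=cv2.resize(im[180:310,410:550],(400,371),interpolation=cv2.INTER_CUBIC)
cv2.imwrite("pics/c2.png",np.hstack([b,d]))
E
```

```text
top plate_mid 0.78 [153.7, 179.2, 260.0, 266.9] 7697 (0.5697, 0.2257, 85.7, 0.2264, 0.1937) [50. 47. 46.]
top wedge_grip 0.71 [292.3, 215.5, 346.6, 236.4] 758 (0.5606, -0.0348, 82.2, 0.1201, 0.0369) [40. 38. 38.]
top sinkA_mid 0.66 [361.0, 258.7, 388.1, 282.8] 407 (0.4508, -0.1666, -31.4, 0.0585, 0.0416) [141. 131. 129.]
top sinkA_mid 0.21 [151.5, 167.5, 260.7, 263.2] 8023 (0.5698, 0.2292, 85.8, 0.2416, 0.2241) [52. 49. 48.]
top wheel_grip 0.64 [441.5, 211.0, 502.5, 270.3] 2607 (0.5253, -0.3734, -0.5, 0.1292, 0.1288) [76. 72. 69.]
wheel_grip [(0.56, array([ 0.52 , -0.385,  0.1  ]))]
wedge_tip [(0.8, array([0.565, 0.026, 0.   ]))]
side plate_mid 0.6 [240.2, 150.6, 309.6, 202.5] 3123 (0.5715, 0.2153, 84.9, 0.263, 0.1961) [79. 74. 73.]
side wedge_grip 0.72 [283.1, 222.0, 299.1, 255.3] 432 (0.5606, -0.0629, 82.6, 0.1199, 0.0366) [50. 48. 47.]
side wedge_grip 0.47 [242.5, 268.2, 271.6, 289.5] 409 (0.4519, -0.1839, -32.7, 0.063, 0.0514) [170. 159. 155.]
side sinkA_mid 0.71 [241.4, 266.7, 269.3, 289.6] 454 (0.4519, -0.1678, -31.6, 0.0651, 0.0571) [170. 159. 156.]
wheel_grip [(0.97, array([ 0.527, -0.392,  0.1  ]))]
wedge_tip [(0.96, array([0.58 , 0.023, 0.   ]))]
```

View pics/c1.png

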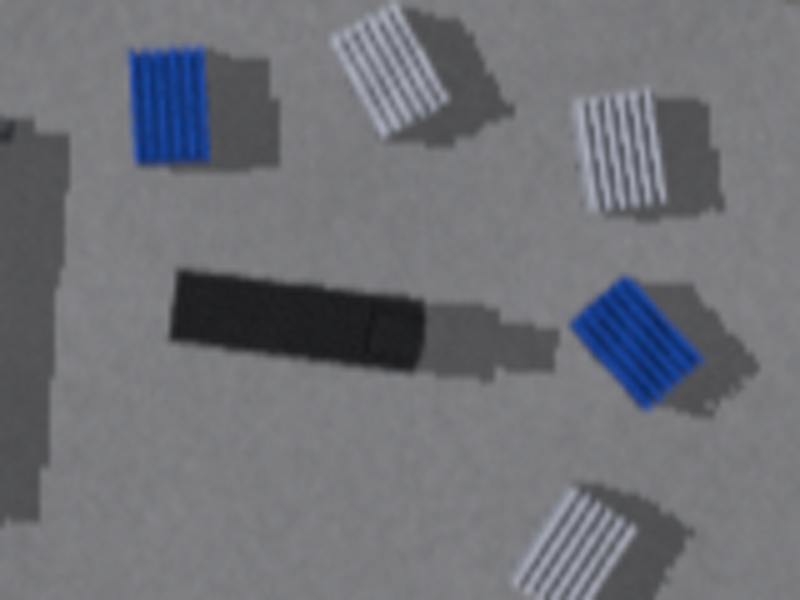

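View pics/c2.png

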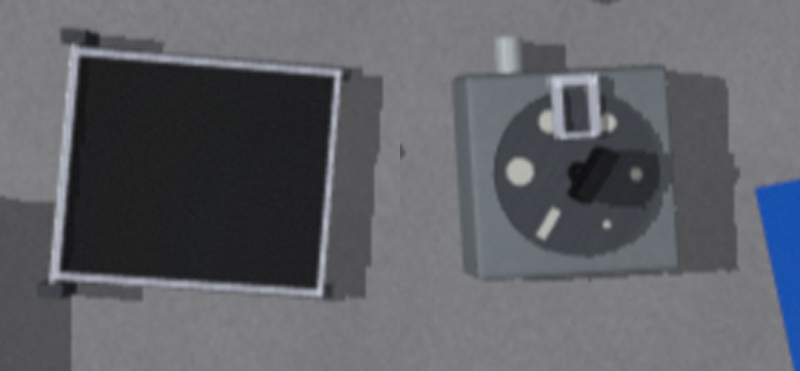

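The crops show the sinks fins up with fins along their long axis. The wedge points at the plate almost squarely, and the slot lies about 148° counter-clockwise from the window. Next I work out the geometry and the first moves.

```bash
cat >> h.py <<'E'
from scipy.spatial.transform import Rotation as Ro
def go(x,y,z,psi):
    """row to reach TCP (x,y,z) pointing down with tool x at psi deg (mod 180, nearest to neutral)"""
    o=get_obs();q=o["ee_rot"];R=Ro.from_quat([q[1],q[2],q[3],q[0]]);az=np.degrees(np.arctan2(y,x))+90
    psi=az+(psi-az+90)%180-90
    c,s=np.cos(np.radians(psi)),np.sin(np.radians(psi))
    T=Ro.from_matrix(np.array([[c,s,0],[s,-c,0],[0,0,-1]]))
    print("t",np.round(R.inv().apply(np.array([x,y,z])-o["eef_pos"])*1000,1),"w",np.round((R.inv()*T).as_rotvec(),3),"psi",round(psi,1))
def tool(): 
    o=get_obs();q=o["ee_rot"];print(round(float(o["clock"]),2),np.round(o["eef_pos"],4),np.round(Ro.from_quat([q[1],q[2],q[3],q[0]]).as_matrix()[:,0],3),o["gripper_width"],np.round(o["ft_force"],1))
E
python3 - <<'E'
from h import *
C=[ray("top",p,z)[:2] for p,z in (((166.9,176.8),.039),((259,185.2),.025),((252.7,263.3),.025),((158.2,257.3),.039))]
H=(C[0]+C[3])/2;F=(C[1]+C[2])/2;d=(H-F);print("hinge",H,"front",F,np.linalg.norm(d),np.degrees(np.arctan2(d[1],d[0])),[np.degrees(np.arctan2(*(a)[::-1])) for a in (C[0]-C[1],C[3]-C[2],C[1]-C[2],C[0]-C[3])],np.linalg.norm(C[1]-C[2]))
tip=ray("top",(295,221),.003)[:2];print("tip",tip,"back",ray("top",(344,227.2),.04)[:2])
u=np.array([np.cos(np.radians(82.4)),np.sin(np.radians(82.4))]);g=tip-.1075*u;print("grip",g)
print("disc",ray("top",(472.3,240.2),.066),"slot",ray("top",(461.8,258),.066),"win",ray("top",(471.6,217.8),.073))
go(*g,.12,82.4);go(*g,.008,82.4)
E
```

```text
hinge [0.57775439 0.33211619] front [0.56091147 0.11605189] 0.21671978992945143 85.54262148001594 [np.float64(85.19906492764898), np.float64(85.88067206700788), np.float64(-4.172691344122576), np.float64(-5.237140849507451)] 0.18657198252995233
tip [0.56825063 0.02348574] back [ 0.554075   -0.09351142]
grip [ 0.55403307 -0.08306994]
disc [ 0.52465116 -0.3913353   0.066     ] slot [ 0.48335365 -0.36616713  0.066     ] win [ 0.57685241 -0.38779636  0.073     ]
t [ 497.3 -392.    94.5] w [-0.     0.    -1.108] psi 82.4
t [ 497.3 -392.   206.5] w [-0.     0.    -1.108] psi 82.4
```

Request:
move_arm(
  commands=[
    {"tx": 250, "ty": -200, "tz": 20, "wz": -0.55},
    {"tx": 250, "ty": -200, "tz": 20, "wz": -0.55},
    {"tx": 250, "ty": -200, "tz": 20, "wz": -0.55},
    {"tx": 250, "ty": -200, "tz": 20, "wz": -0.55},
    {"tx": 250, "ty": -200, "tz": 20, "wz": -0.55},
    {"tx": 250, "ty": -200, "tz": 20, "wz": -0.55},
    {"tx": 497, "ty": -392, "tz": 90, "wz": -1.108},
    {"tx": 497, "ty": -392, "tz": 90, "wz": -1.108},
    {"tx": 497, "ty": -392, "tz": 90, "wz": -1.108},
    {"tx": 497, "ty": -392, "tz": 90, "wz": -1.108},
  ],
)

```text
invalid input at $.commands[0]: expected keys tx, ty, tz, wx, wy, wz, grip
```

```bash
python3 - <<'E'
from h import *
tool();go(.554,-.083,.12,82.4)
E
```

```text
1.85 [ 0.2104 -0.615   0.2146] [ 0.946  0.324 -0.   ] 1.001670447611354 [-0.1 -0.3 -0. ]
t [ 497.3 -392.1   94.5] w [-0.     0.    -1.108] psi 82.4
```

Request:
move_arm(
  commands=[
    {"tx": 250, "ty": -200, "tz": 20, "wx": 0, "wy": 0, "wz": -0.55, "grip": 0},
    {"tx": 250, "ty": -200, "tz": 20, "wx": 0, "wy": 0, "wz": -0.55, "grip": 0},
    {"tx": 250, "ty": -200, "tz": 20, "wx": 0, "wy": 0, "wz": -0.55, "grip": 0},
    {"tx": 250, "ty": -200, "tz": 20, "wx": 0, "wy": 0, "wz": -0.55, "grip": 0},
    {"tx": 250, "ty": -200, "tz": 20, "wx": 0, "wy": 0, "wz": -0.55, "grip": 0},
    {"tx": 250, "ty": -200, "tz": 20, "wx": 0, "wy": 0, "wz": -0.55, "grip": 0},
    {"tx": 250, "ty": -200, "tz": 20, "wx": 0, "wy": 0, "wz": -0.55, "grip": 0},
    {"tx": 497, "ty": -392, "tz": 90, "wx": 0, "wy": 0, "wz": -1.108, "grip": 0},
    {"tx": 497, "ty": -392, "tz": 90, "wx": 0, "wy": 0, "wz": -1.108, "grip": 0},
    {"tx": 497, "ty": -392, "tz": 90, "wx": 0, "wy": 0, "wz": -1.108, "grip": 0},
  ],
)

```text
clock: 2.68
eef_pos: [0.4345, -0.2653, 0.1709]
ee_rot: [0.001, 0.808, 0.589, 0.0]
ft_force: [0.3, -0.2, -0.1]
gripper_width: 1.001
finger_force: 0.0
```

```bash
python3 - <<'E'
from h import *
tool();go(.554,-.083,.12,82.4)
E
```

```text
2.68 [ 0.4345 -0.2653  0.1709] [ 0.305  0.952 -0.001] 1.0007082452588347 [ 0.3 -0.2 -0.1]
t [210.1  58.1  50.9] w [ 0.001  0.001 -0.177] psi 82.4
```

Request:
move_arm(
  commands=[
    {"tx": 210, "ty": 58, "tz": 51, "wx": 0, "wy": 0, "wz": -0.177, "grip": 0},
    {"tx": 210, "ty": 58, "tz": 51, "wx": 0, "wy": 0, "wz": -0.177, "grip": 0},
    {"tx": 210, "ty": 58, "tz": 51, "wx": 0, "wy": 0, "wz": -0.177, "grip": 0},
    {"tx": 210, "ty": 58, "tz": 51, "wx": 0, "wy": 0, "wz": -0.177, "grip": 0},
    {"tx": 210, "ty": 58, "tz": 51, "wx": 0, "wy": 0, "wz": -0.177, "grip": 0},
    {"tx": 210, "ty": 58, "tz": 51, "wx": 0, "wy": 0, "wz": -0.177, "grip": 0},
    {"tx": 210, "ty": 58, "tz": 51, "wx": 0, "wy": 0, "wz": -0.177, "grip": 0},
  ],
)

```text
clock: 3.27
eef_pos: [0.5555, -0.08, 0.1189]
ee_rot: [-0.001, 0.752, 0.659, 0.001]
ft_force: [0.1, -0.6, 0.4]
gripper_width: 1.0
finger_force: 0.0
```

```bash
python3 - <<'E'
from h import *
tool();go(.554,-.083,.01,82.4)
E
```

```text
3.27 [ 0.5555 -0.08    0.1189] [0.131 0.991 0.003] 0.9995279731139459 [ 0.1 -0.6  0.4]
t [ -3.5  -1.1 108.9] w [-0.    -0.003  0.001] psi 82.4
```

Request:
move_arm(
  commands=[
    {"tx": -3, "ty": -1, "tz": 40, "wx": 0, "wy": 0, "wz": 0, "grip": 0},
    {"tx": -3, "ty": -1, "tz": 80, "wx": 0, "wy": 0, "wz": 0, "grip": 0},
    {"tx": -3, "ty": -1, "tz": 100, "wx": 0, "wy": 0, "wz": 0, "grip": 0},
    {"tx": -3, "ty": -1, "tz": 109, "wx": 0, "wy": 0, "wz": 0, "grip": 0},
    {"tx": -3, "ty": -1, "tz": 109, "wx": 0, "wy": 0, "wz": 0, "grip": 1},
    {"tx": -3, "ty": -1, "tz": 109, "wx": 0, "wy": 0, "wz": 0, "grip": 1},
    {"tx": -3, "ty": -1, "tz": 109, "wx": 0, "wy": 0, "wz": 0, "grip": 1},
    {"tx": -3, "ty": -1, "tz": 109, "wx": 0, "wy": 0, "wz": 0, "grip": 1},
    {"tx": -3, "ty": -1, "tz": 109, "wx": 0, "wy": 0, "wz": 0, "grip": 1},
    {"tx": -3, "ty": -1, "tz": 109, "wx": 0, "wy": 0, "wz": 0, "grip": 1},
  ],
  grip_force=20,
)

```text
clock: 4.1
eef_pos: [0.5533, -0.0885, 0.0118]
ee_rot: [0.001, 0.755, 0.656, 0.001]
ft_force: [0.1, 0.6, 0.4]
gripper_width: 0.586
finger_force: 0.0
```

```bash
python3 - <<'E'
from h import *
tool()
for c in ("top","side"):
    cv2.imwrite(f"pics/{c}1.png",camera(c))
    for n,z in (("wedge_tip",0),("front_bar",.022),("plate_mid",.027)):
        print(n,[(round(r["p"],2),np.round(ray(c,r["at"],z),4)) for r in spot_point(c,n)])
m=np.array([.5695,.228]);a=np.radians(85.4);u=np.array([np.cos(a),np.sin(a)])
print("target",m-.144*u); go(*(m-.200*u),.01,85.4); go(*(m-.144*u),.01,85.4)
E
```

```text
4.1 [ 0.5533 -0.0885  0.0118] [ 0.139  0.99  -0.   ] 0.5861243261126922 [0.1 0.6 0.4]
wedge_tip [(0.65, array([0.5694, 0.0255, 0.    ]))]
front_bar [(0.9, array([0.5666, 0.1247, 0.022 ])), (0.37, array([ 0.7372, -0.2735,  0.022 ]))]
plate_mid [(0.84, array([0.5727, 0.2335, 0.027 ])), (0.6, array([ 0.5188, -0.4134,  0.027 ])), (0.24, array([0.7651, 0.0821, 0.027 ]))]
wedge_tip [(0.8, array([ 0.5794,  0.014 , -0.    ])), (0.26, array([ 0.4439, -0.155 ,  0.    ]))]
front_bar [(0.87, array([0.5626, 0.1308, 0.022 ]))]
plate_mid [(0.93, array([0.5752, 0.2289, 0.027 ])), (0.49, array([ 0.6452, -0.1971,  0.027 ])), (0.44, array([ 0.6808, -0.1083,  0.027 ]))]
target [0.55795135 0.08446384]
t [115.9 -15.7   1. ] w [ 0.001  0.    -0.059] psi 85.4
t [171.8 -19.    1. ] w [ 0.001  0.    -0.059] psi 85.4
```

Request:
move_arm(
  commands=[
    {"tx": 0, "ty": 0, "tz": 0, "wx": 0, "wy": 0, "wz": 0, "grip": 1},
    {"tx": 0, "ty": 0, "tz": 0, "wx": 0, "wy": 0, "wz": 0, "grip": 1},
    {"tx": 0, "ty": 0, "tz": 0, "wx": 0, "wy": 0, "wz": 0, "grip": 1},
    {"tx": 0, "ty": 0, "tz": 0, "wx": 0, "wy": 0, "wz": 0, "grip": 1},
    {"tx": 0, "ty": 0, "tz": 0, "wx": 0, "wy": 0, "wz": 0, "grip": 1},
    {"tx": 0, "ty": 0, "tz": 0, "wx": 0, "wy": 0, "wz": 0, "grip": 1},
    {"tx": 0, "ty": 0, "tz": 0, "wx": 0, "wy": 0, "wz": 0, "grip": 1},
  ],
)

```text
clock: 5.08
eef_pos: [0.553, -0.0883, 0.011]
ee_rot: [0.0, 0.755, 0.656, 0.0]
ft_force: [-0.4, -1.3, 5.0]
gripper_width: 0.392
finger_force: 19.9
```

```bash
python3 - <<'E'
from h import *
tool()
m=np.array([.567,.2287]);a=np.radians(85.4);u=np.array([np.cos(a),np.sin(a)])
print("target",m-.144*u); go(*(m-.21*u),.01,85.4); go(*(m-.144*u),.01,85.4)
E
```

```text
5.08 [ 0.553  -0.0883  0.011 ] [ 0.139  0.99  -0.   ] 0.39176069992103285 [-0.4 -1.3  5. ]
target [0.55545135 0.08516384]
t [106.3 -17.7   1. ] w [ 0.001  0.    -0.059] psi 85.4
t [172.2 -21.6   0.9] w [ 0.001  0.    -0.059] psi 85.4
```

Request:
move_arm(
  commands=[
    {"tx": 30, "ty": -6, "tz": 0, "wx": 0, "wy": 0, "wz": -0.03, "grip": 1},
    {"tx": 60, "ty": -12, "tz": 0, "wx": 0, "wy": 0, "wz": -0.059, "grip": 1},
    {"tx": 85, "ty": -16, "tz": 0, "wx": 0, "wy": 0, "wz": -0.059, "grip": 1},
    {"tx": 105, "ty": -18, "tz": 0, "wx": 0, "wy": 0, "wz": -0.059, "grip": 1},
    {"tx": 120, "ty": -18, "tz": 0, "wx": 0, "wy": 0, "wz": -0.059, "grip": 1},
    {"tx": 135, "ty": -19, "tz": 0, "wx": 0, "wy": 0, "wz": -0.059, "grip": 1},
    {"tx": 147, "ty": -20, "tz": 0, "wx": 0, "wy": 0, "wz": -0.059, "grip": 1},
    {"tx": 157, "ty": -21, "tz": 0, "wx": 0, "wy": 0, "wz": -0.059, "grip": 1},
    {"tx": 160, "ty": -21, "tz": 0, "wx": 0, "wy": 0, "wz": -0.059, "grip": 1},
    {"tx": 160, "ty": -21, "tz": 0, "wx": 0, "wy": 0, "wz": -0.059, "grip": 1},
  ],
)

```text
clock: 5.92
eef_pos: [0.5541, 0.0697, 0.011]
ee_rot: [0.002, 0.735, 0.678, -0.002]
ft_force: [-1.1, -8.2, 9.8]
gripper_width: 0.39
finger_force: 20.0
```

```bash
python3 - <<'E'
from h import *
tool()
for c in ("top","side"):
    im=camera(c);cv2.imwrite(f"pics/{c}2.png",im)
    for n,z in (("wedge_grip",.036),("wedge_tip",0),("front_bar",.022),("plate_mid",.027)):
        print(n,[(round(r["p"],2),np.round(ray(c,r["at"],z),4)) for r in spot_point(c,n)][:2])
s=cv2.imread("pics/side2.png");s0=cv2.imread("pics/side0.png")
cv2.imwrite("pics/c3.png",np.hstack([cv2.resize(x[135:235,220:330],(400,364),interpolation=cv2.INTER_CUBIC) for x in (s0,s)]))
E
```

```text
5.92 [0.5541 0.0697 0.011 ] [ 0.082  0.997 -0.005] 0.38992929405816573 [-1.1 -8.2  9.8]
wedge_grip [(0.67, array([0.5699, 0.229 , 0.036 ]))]
wedge_tip []
front_bar [(0.86, array([0.5633, 0.1213, 0.022 ]))]
plate_mid [(0.61, array([0.5646, 0.2356, 0.027 ]))]
wedge_grip [(0.63, array([0.5566, 0.0885, 0.036 ])), (0.16, array([0.5671, 0.2083, 0.036 ]))]
wedge_tip []
front_bar [(0.73, array([0.5586, 0.1193, 0.022 ]))]
plate_mid [(0.96, array([0.5748, 0.2419, 0.027 ]))]
```

View pics/c3.png

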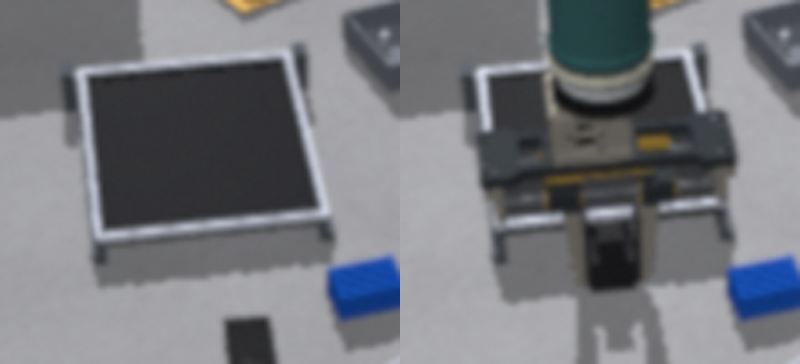

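The side view shows the wedge under the bar and the plate's front edge raised to nearly level. I will measure the rim row against its prediction.

```bash
cat >> h.py <<'E'
M=np.array([.567,.2287]);A=np.radians(85.4)
U=np.array([np.cos(A),np.sin(A)]);V=np.array([-U[1],U[0]])
def tilt(s,cols):
    """rim row seen at columns, and rows predicted for tilts (relative to the start picture)"""
    s0=cv2.imread("pics/side0.png")
    def row(im,c):
        g=im[186:208,c-1:c+2].mean((1,2));k=np.argmax(g*(np.arange(22)<16));w=np.clip(g[k-2:k+3]-g[k-2:k+3].min(),0,None)
        return 186+((np.arange(k-2,k+3))*w).sum()/w.sum()
    for c in cols: print("col",c,"start",round(row(s0,c),2),"now",round(row(s,c),2))
    def pr(th,y):
        X=np.r_[M+U*(.11-.2175*np.cos(th))+V*y,.034+.2175*np.sin(th)+.005]
        return proj("side",X)
    for th in (-.066,-.03,-.015,0,.015,.03): print(th,[np.round(pr(th,y),2) for y in (.06,-.06)])
E
python3 - <<'E'
from h import *
tilt(cv2.imread("pics/side2.png"),(252,256,299,303))
E
```

```text
col 252 start 199.15 now 195.49
col 256 start 198.65 now 195.07
col 299 start 194.27 now 190.63
col 303 start 193.84 now 190.2
-0.066 [array([255.56, 197.76]), array([296.21, 193.74])]
-0.03 [array([255.37, 195.78]), array([296.19, 191.77])]
-0.015 [array([255.29, 194.93]), array([296.18, 190.92])]
0 [array([255.21, 194.07]), array([296.17, 190.06])]
0.015 [array([255.13, 193.19]), array([296.15, 189.19])]
0.03 [array([255.04, 192.3 ]), array([296.13, 188.31])]
```

Rim moved 3.6 px, which puts the tilt at about 0. Releasing.

Request:
move_arm(
  commands=[
    {"tx": 0, "ty": 0, "tz": 0, "wx": 0, "wy": 0, "wz": 0, "grip": 0.3},
    {"tx": 0, "ty": 0, "tz": 0, "wx": 0, "wy": 0, "wz": 0, "grip": 0.3},
    {"tx": 0, "ty": 0, "tz": 0, "wx": 0, "wy": 0, "wz": 0, "grip": 0.3},
    {"tx": 0, "ty": 0, "tz": 0, "wx": 0, "wy": 0, "wz": 0, "grip": 0.3},
    {"tx": 0, "ty": 0, "tz": 0, "wx": 0, "wy": 0, "wz": 0, "grip": 0.3},
    {"tx": 0, "ty": 0, "tz": -20, "wx": 0, "wy": 0, "wz": 0, "grip": 0.3},
    {"tx": 0, "ty": 0, "tz": -55, "wx": 0, "wy": 0, "wz": 0, "grip": 0.3},
    {"tx": -40, "ty": 0, "tz": -90, "wx": 0, "wy": 0, "wz": 0, "grip": 0},
    {"tx": -80, "ty": 0, "tz": -120, "wx": 0, "wy": 0, "wz": 0, "grip": 0},
    {"tx": -110, "ty": 0, "tz": -120, "wx": 0, "wy": 0, "wz": 0, "grip": 0},
  ],
)

```text
clock: 7.25
eef_pos: [0.5474, -0.0296, 0.1327]
ee_rot: [0.001, 0.733, 0.68, 0.002]
ft_force: [0.2, 0.0, -0.0]
gripper_width: 0.897
finger_force: 0.0
```

```bash
cat >> h.py <<'E'
def sinks(cam="top",zz=.025):
    """silver blobs near work area: world rect at top face"""
    im=camera(cam)
    hsv=cv2.cvtColor(im,cv2.COLOR_BGR2HSV)
    return im,[(round(r["p"],2),np.round(r["rect"]),rect(cam,r["mask"],zz),im[r["mask"]].mean(0).round()) for r in masks_of(cam,"sinkA_mid")]
E
python3 - <<'E'
from h import *
tool()
s=camera("side");cv2.imwrite("pics/side3.png",s);tilt(s,(252,256,299,303))
im,S=sinks();cv2.imwrite("pics/top3.png",im)
for r in S:print(r)
for n in "ABCDE":print(n,[(round(r["p"],2),np.round(r["at"]),np.round(ray("top",r["at"],.0125),3)) for r in spot_point("top",f"sink{n}_mid")])
# own: gray-bright silver via local threshold
hsv=cv2.cvtColor(im,cv2.COLOR_BGR2HSV);m=((hsv[...,2]>150)&(hsv[...,1]<60)).astype(np.uint8)
m=cv2.morphologyEx(m,cv2.MORPH_CLOSE,np.ones((5,5)))
n,l,st,ce=cv2.connectedComponentsWithStats(m)
for k in range(1,n):
    if 250<st[k][4]<1500: print(st[k],ce[k].round(),rect("top",l==k,.025))
E
```

```text
7.25 [ 0.5474 -0.0296  0.1327] [0.075 0.997 0.001] 0.896699330116077 [ 0.2  0.  -0. ]
col 252 start 199.15 now 195.46
col 256 start 198.65 now 195.07
col 299 start 194.27 now 202.04
col 303 start 193.84 now 190.33
-0.066 [array([255.56, 197.76]), array([296.21, 193.74])]
-0.03 [array([255.37, 195.78]), array([296.19, 191.77])]
-0.015 [array([255.29, 194.93]), array([296.18, 190.92])]
0 [array([255.21, 194.07]), array([296.17, 190.06])]
0.015 [array([255.13, 193.19]), array([296.15, 189.19])]
0.03 [array([255.04, 192.3 ]), array([296.13, 188.31])]
(0.53, array([367., 259., 386., 282.]), (0.4508, -0.1647, -34.1, 0.0535, 0.0426), array([150., 140., 137.]))
(0.51, array([442., 214., 502., 269.]), (0.5209, -0.4039, -0.8, 0.1399, 0.1396), array([67., 63., 61.]))
(0.46, array([156., 178., 260., 264.]), (0.5672, 0.2305, 86.0, 0.2324, 0.1978), array([54., 51., 50.]))
A [(0.52, array([372., 274.]), array([ 0.441, -0.163,  0.012]))]
B []
C [(0.66, array([382., 188.]), array([ 0.65 , -0.188,  0.012]))]
D []
E [(0.93, array([387., 229.]), array([ 0.548, -0.201,  0.012])), (0.77, array([361., 137.
[... 169 characters left out ...]
ay([312., 104.]), array([ 0.854, -0.016,  0.012])), (0.56, array([337., 174.]), array([ 0.682, -0.078,  0.012]))]
[409 141  20  18 265] [419. 150.] (0.7419, -0.2763, -63.3, 0.0495, 0.037)
[ 46 154  23  43 361] [ 57. 175.] (0.6759, 0.5843, 22.6, 0.1007, 0.0197)
[453 156  25  23 450] [465. 167.] (0.7013, -0.3899, -75.9, 0.0617, 0.0514)
[326 160  23  26 343] [337. 173.] (0.6835, -0.0776, 26.9, 0.055, 0.0379)
[157 176 102  89 805] [204. 219.] (0.5699, 0.23, 85.7, 0.2246, 0.1953)
[374 177  19  26 369] [383. 189.] (0.6448, -0.189, 9.3, 0.056, 0.0387)
[459 206  26  23 266] [471. 217.] (0.5787, -0.4043, -89.9, 0.0614, 0.0533)
[368 258  19  27 296] [375. 270.] (0.4497, -0.1664, -32.4, 0.0543, 0.0384)
```

```bash
python3 - <<'E'
from h import *
go(.6835,-.0776,.10,26.9)
E
```

```text
t [-37.6 141.6  28.4] w [-0.002 -0.     1.024] psi 26.9
```

Request:
move_arm(
  commands=[
    {"tx": -38, "ty": 142, "tz": 28, "wx": 0, "wy": 0, "wz": 1.024, "grip": 0},
    {"tx": -38, "ty": 142, "tz": 28, "wx": 0, "wy": 0, "wz": 1.024, "grip": 0},
    {"tx": -38, "ty": 142, "tz": 28, "wx": 0, "wy": 0, "wz": 1.024, "grip": 0},
    {"tx": -38, "ty": 142, "tz": 28, "wx": 0, "wy": 0, "wz": 1.024, "grip": 0},
    {"tx": -38, "ty": 142, "tz": 28, "wx": 0, "wy": 0, "wz": 1.024, "grip": 0},
    {"tx": -38, "ty": 142, "tz": 28, "wx": 0, "wy": 0, "wz": 1.024, "grip": 0},
    {"tx": -38, "ty": 142, "tz": 28, "wx": 0, "wy": 0, "wz": 1.024, "grip": 0},
    {"tx": -38, "ty": 142, "tz": 28, "wx": 0, "wy": 0, "wz": 1.024, "grip": 0},
    {"tx": -38, "ty": 142, "tz": 28, "wx": 0, "wy": 0, "wz": 1.024, "grip": 0},
    {"tx": -38, "ty": 142, "tz": 28, "wx": 0, "wy": 0, "wz": 1.024, "grip": 0},
  ],
)

```text
clock: 8.48
eef_pos: [0.6839, -0.0786, 0.1005]
ee_rot: [-0.0, 0.972, 0.233, -0.001]
ft_force: [-0.8, -0.2, -0.7]
gripper_width: 1.007
finger_force: 0.0
```

```bash
python3 - <<'E'
from h import *
tool();go(.6835,-.0776,.005,26.9)
E
```

```text
8.48 [ 0.6839 -0.0786  0.1005] [ 0.891  0.454 -0.001] 1.0066171313480563 [-0.8 -0.2 -0.7]
t [ 0.1 -1.  95.5] w [-0.001  0.001  0.002] psi 26.9
```

Request:
move_arm(
  commands=[
    {"tx": 0, "ty": -1, "tz": 30, "wx": 0, "wy": 0, "wz": 0, "grip": 0.3},
    {"tx": 0, "ty": -1, "tz": 65, "wx": 0, "wy": 0, "wz": 0, "grip": 0.3},
    {"tx": 0, "ty": -1, "tz": 88, "wx": 0, "wy": 0, "wz": 0, "grip": 0.3},
    {"tx": 0, "ty": -1, "tz": 96, "wx": 0, "wy": 0, "wz": 0, "grip": 0.3},
    {"tx": 0, "ty": -1, "tz": 96, "wx": 0, "wy": 0, "wz": 0, "grip": 1},
    {"tx": 0, "ty": -1, "tz": 96, "wx": 0, "wy": 0, "wz": 0, "grip": 1},
    {"tx": 0, "ty": -1, "tz": 96, "wx": 0, "wy": 0, "wz": 0, "grip": 1},
    {"tx": 0, "ty": -1, "tz": 96, "wx": 0, "wy": 0, "wz": 0, "grip": 1},
    {"tx": 0, "ty": -1, "tz": 96, "wx": 0, "wy": 0, "wz": 0, "grip": 1},
    {"tx": 0, "ty": -1, "tz": 96, "wx": 0, "wy": 0, "wz": 0, "grip": 1},
  ],
)

```text
clock: 9.32
eef_pos: [0.6847, -0.0794, 0.0067]
ee_rot: [0.0, 0.973, 0.231, 0.001]
ft_force: [-0.4, 0.5, 5.4]
gripper_width: 0.393
finger_force: 19.8
```

Request:
move_arm(
  commands=[
    {"tx": 0, "ty": 0, "tz": 0, "wx": 0, "wy": 0, "wz": 0, "grip": 1},
    {"tx": 0, "ty": 0, "tz": 0, "wx": 0, "wy": 0, "wz": 0, "grip": 1},
    {"tx": 0, "ty": 0, "tz": 0, "wx": 0, "wy": 0, "wz": 0, "grip": 1},
    {"tx": 0, "ty": 0, "tz": 0, "wx": 0, "wy": 0, "wz": 0, "grip": 1},
    {"tx": 0, "ty": 0, "tz": 0, "wx": 0, "wy": 0, "wz": 0, "grip": 1},
    {"tx": 0, "ty": 0, "tz": 0, "wx": 0, "wy": 0, "wz": 0, "grip": 1},
    {"tx": 0, "ty": 0, "tz": 0, "wx": 0, "wy": 0, "wz": 0, "grip": 1},
    {"tx": 0, "ty": 0, "tz": -25, "wx": 0, "wy": 0, "wz": 0, "grip": 1},
    {"tx": 0, "ty": 0, "tz": -60, "wx": 0, "wy": 0, "wz": 0, "grip": 1},
    {"tx": 0, "ty": 0, "tz": -95, "wx": 0, "wy": 0, "wz": 0, "grip": 1},
  ],
)

```text
clock: 10.15
eef_pos: [0.6823, -0.0794, 0.0999]
ee_rot: [-0.001, 0.973, 0.231, -0.002]
ft_force: [1.3, -0.3, -0.7]
gripper_width: 0.392
finger_force: 19.8
```

```bash
python3 - <<'E'
from h import *
tool()
for s in (.062,0,-.062): print(M+s*U)
go(*(M+.062*U),.1,85.4)
E
```

```text
10.15 [ 0.6823 -0.0794  0.0999] [ 0.893  0.45  -0.003] 0.39224791277701765 [ 1.3 -0.3 -0.7]
[0.57197233 0.29050029]
[0.567  0.2287]
[0.56202767 0.16689971]
t [  68.  -380.     0.4] w [-0.003  0.002 -1.024] psi 85.4
```

Request:
move_arm(
  commands=[
    {"tx": 68, "ty": -380, "tz": 0, "wx": 0, "wy": 0, "wz": -1.024, "grip": 1},
    {"tx": 68, "ty": -380, "tz": 0, "wx": 0, "wy": 0, "wz": -1.024, "grip": 1},
    {"tx": 68, "ty": -380, "tz": 0, "wx": 0, "wy": 0, "wz": -1.024, "grip": 1},
    {"tx": 68, "ty": -380, "tz": 0, "wx": 0, "wy": 0, "wz": -1.024, "grip": 1},
    {"tx": 68, "ty": -380, "tz": 0, "wx": 0, "wy": 0, "wz": -1.024, "grip": 1},
    {"tx": 68, "ty": -380, "tz": 0, "wx": 0, "wy": 0, "wz": -1.024, "grip": 1},
    {"tx": 68, "ty": -380, "tz": 0, "wx": 0, "wy": 0, "wz": -1.024, "grip": 1},
    {"tx": 68, "ty": -380, "tz": 0, "wx": 0, "wy": 0, "wz": -1.024, "grip": 1},
    {"tx": 68, "ty": -380, "tz": 0, "wx": 0, "wy": 0, "wz": -1.024, "grip": 1},
    {"tx": 68, "ty": -380, "tz": 0, "wx": 0, "wy": 0, "wz": -1.024, "grip": 1},
  ],
)

```text
clock: 10.98
eef_pos: [0.5691, 0.2992, 0.1007]
ee_rot: [-0.003, 0.731, 0.682, 0.001]
ft_force: [-0.6, 0.4, -0.7]
gripper_width: 0.389
finger_force: 19.8
```

```bash
python3 - <<'E'
from h import *
tool();go(*(M+.062*U),.041,85.4)
E
```

```text
10.98 [0.5691 0.2992 0.1007] [0.07  0.998 0.005] 0.3885584234940496 [-0.6  0.4 -0.7]
t [-8.8  3.6 59.6] w [-0.002 -0.005  0.01 ] psi 85.4
```

Request:
move_arm(
  commands=[
    {"tx": 0, "ty": 0, "tz": 15, "wx": 0, "wy": 0, "wz": 0, "grip": 1},
    {"tx": 0, "ty": 0, "tz": 30, "wx": 0, "wy": 0, "wz": 0, "grip": 1},
    {"tx": 0, "ty": 0, "tz": 40, "wx": 0, "wy": 0, "wz": 0, "grip": 1},
    {"tx": 0, "ty": 0, "tz": 45, "wx": 0, "wy": 0, "wz": 0, "grip": 1},
    {"tx": 0, "ty": 0, "tz": 45, "wx": 0, "wy": 0, "wz": 0, "grip": 1},
  ],
)

```text
clock: 11.4
eef_pos: [0.5728, 0.2885, 0.0531]
ee_rot: [-0.0, 0.735, 0.678, -0.002]
ft_force: [-1.3, 0.5, -0.1]
gripper_width: 0.392
finger_force: 19.8
```

```bash
python3 - <<'E'
from h import *
tool();go(*(M+.062*U),.041,85.4)
E
```

```text
11.4 [0.5728 0.2885 0.0531] [ 0.082  0.997 -0.002] 0.39228056263653627 [-1.3  0.5 -0.1]
t [ 1.9 -1.  12.1] w [-0.003  0.002 -0.002] psi 85.4
```

Request:
move_arm(
  commands=[
    {"tx": 0, "ty": 0, "tz": 7, "wx": 0, "wy": 0, "wz": 0, "grip": 1},
    {"tx": 0, "ty": 0, "tz": 12, "wx": 0, "wy": 0, "wz": 0, "grip": 1},
    {"tx": 0, "ty": 0, "tz": 12, "wx": 0, "wy": 0, "wz": 0, "grip": 0.4},
    {"tx": 0, "ty": 0, "tz": 12, "wx": 0, "wy": 0, "wz": 0, "grip": 0.3},
    {"tx": 0, "ty": 0, "tz": 12, "wx": 0, "wy": 0, "wz": 0, "grip": 0.3},
    {"tx": 0, "ty": 0, "tz": 12, "wx": 0, "wy": 0, "wz": 0, "grip": 0.3},
    {"tx": 0, "ty": 0, "tz": 12, "wx": 0, "wy": 0, "wz": 0, "grip": 0.3},
    {"tx": 0, "ty": 0, "tz": -10, "wx": 0, "wy": 0, "wz": 0, "grip": 0.3},
    {"tx": 0, "ty": 0, "tz": -35, "wx": 0, "wy": 0, "wz": 0, "grip": 0},
    {"tx": 0, "ty": 0, "tz": -65, "wx": 0, "wy": 0, "wz": 0, "grip": 0},
  ],
)

```text
clock: 12.23
eef_pos: [0.5724, 0.29, 0.12]
ee_rot: [-0.0, 0.735, 0.678, -0.001]
ft_force: [0.2, 1.0, -0.2]
gripper_width: 0.824
finger_force: 0.0
```

```bash
cat >> h.py <<'E'
def silver():
    im=camera("top");hsv=cv2.cvtColor(im,cv2.COLOR_BGR2HSV);m=((hsv[...,2]>150)&(hsv[...,1]<60)).astype(np.uint8)
    m[:,:130]=0;m[:,405:]=0
    m=cv2.morphologyEx(m,cv2.MORPH_CLOSE,np.ones((5,5)));n,l,st,ce=cv2.connectedComponentsWithStats(m)
    for k in range(1,n):
        if 150<st[k][4]<1500:
            z=.025 if ce[k][0]>262 else .059
            r=rect("top",l==k,z);print(st[k],"sink" if z<.05 else "on plate",r)
    return im
E
python3 - <<'E'
from h import *
tool();silver();go(.6448,-.189,.12,9.3)
E
```

```text
12.23 [0.5724 0.29   0.12  ] [ 0.08   0.997 -0.001] 0.8242059503451191 [ 0.2  1.  -0.2]
[374 177  19  26 373] sink (0.6446, -0.1889, 8.4, 0.056, 0.0395)
[176 178  83  28 228] on plate (0.6585, 0.1972, 71.7, 0.1945, 0.0484)
[169 212  24  16 333] on plate (0.5719, 0.2851, -89.9, 0.0523, 0.0345)
[168 251  85  14 227] on plate (0.4779, 0.2154, -86.0, 0.192, 0.0296)
[362 258  25  27 374] sink (0.4497, -0.166, -32.3, 0.0557, 0.0392)
[169 388  22  12 154] on plate (0.1776, 0.2816, 89.3, 0.0469, 0.0246)
t [-474.5  106.9    6. ] w [ 0.003 -0.009  1.329] psi 9.3
```

Request:
move_arm(
  commands=[
    {"tx": -474, "ty": 107, "tz": 5, "wx": 0, "wy": 0, "wz": 1.33, "grip": 0},
    {"tx": -474, "ty": 107, "tz": 5, "wx": 0, "wy": 0, "wz": 1.33, "grip": 0},
    {"tx": -474, "ty": 107, "tz": 5, "wx": 0, "wy": 0, "wz": 1.33, "grip": 0},
    {"tx": -474, "ty": 107, "tz": 5, "wx": 0, "wy": 0, "wz": 1.33, "grip": 0},
    {"tx": -474, "ty": 107, "tz": 5, "wx": 0, "wy": 0, "wz": 1.33, "grip": 0},
    {"tx": -474, "ty": 107, "tz": 5, "wx": 0, "wy": 0, "wz": 1.33, "grip": 0},
    {"tx": -474, "ty": 107, "tz": 5, "wx": 0, "wy": 0, "wz": 1.33, "grip": 0},
    {"tx": -474, "ty": 107, "tz": 5, "wx": 0, "wy": 0, "wz": 1.33, "grip": 0},
    {"tx": -474, "ty": 107, "tz": 5, "wx": 0, "wy": 0, "wz": 1.33, "grip": 0},
    {"tx": -474, "ty": 107, "tz": 5, "wx": 0, "wy": 0, "wz": 1.33, "grip": 0},
  ],
)

```text
clock: 13.12
eef_pos: [0.6326, -0.1239, 0.1165]
ee_rot: [0.0, 0.993, 0.117, 0.001]
ft_force: [1.0, 0.0, 0.2]
gripper_width: 1.001
finger_force: 0.0
```

```bash
python3 - <<'E'
from h import *
tool();silver();go(.6446,-.189,.1,9)
E
```

```text
13.12 [ 0.6326 -0.1239  0.1165] [0.973 0.233 0.001] 1.0008030116457505 [1.  0.  0.2]
[ 157  176  102   89 1201] on plate (0.5701, 0.2229, 85.7, 0.2179, 0.1892)
t [ 0.2 53.9 16.9] w [ 0.008 -0.     0.06 ] psi 9.0
```

Request:
move_arm(
  commands=[
    {"tx": 0, "ty": 54, "tz": 10, "wx": 0, "wy": 0, "wz": 0.06, "grip": 0},
    {"tx": 0, "ty": 54, "tz": 17, "wx": 0, "wy": 0, "wz": 0.06, "grip": 0},
    {"tx": 0, "ty": 54, "tz": 17, "wx": 0, "wy": 0, "wz": 0.06, "grip": 0},
    {"tx": 0, "ty": 54, "tz": 17, "wx": 0, "wy": 0, "wz": 0.06, "grip": 0},
    {"tx": 0, "ty": 54, "tz": 17, "wx": 0, "wy": 0, "wz": 0.06, "grip": 0},
  ],
)

```text
clock: 13.58
eef_pos: [0.6452, -0.172, 0.0988]
ee_rot: [-0.001, 0.996, 0.092, -0.0]
ft_force: [-0.2, 0.7, -0.0]
gripper_width: 1.004
finger_force: 0.0
```

```bash
python3 - <<'E'
from h import *
tool();go(.6446,-.189,.005,9)
E
```

```text
13.58 [ 0.6452 -0.172   0.0988] [ 0.983  0.183 -0.   ] 1.0040090943765476 [-0.2  0.7 -0. ]
t [-3.7 16.8 93.7] w [-0.002  0.     0.027] psi 9.0
```

Request:
move_arm(
  commands=[
    {"tx": -4, "ty": 17, "tz": 20, "wx": 0, "wy": 0, "wz": 0.027, "grip": 0.1},
    {"tx": -4, "ty": 17, "tz": 55, "wx": 0, "wy": 0, "wz": 0.027, "grip": 0.3},
    {"tx": -4, "ty": 17, "tz": 80, "wx": 0, "wy": 0, "wz": 0.027, "grip": 0.3},
    {"tx": -4, "ty": 17, "tz": 93, "wx": 0, "wy": 0, "wz": 0.027, "grip": 0.3},
    {"tx": -4, "ty": 17, "tz": 93, "wx": 0, "wy": 0, "wz": 0.027, "grip": 1},
    {"tx": -4, "ty": 17, "tz": 93, "wx": 0, "wy": 0, "wz": 0.027, "grip": 1},
    {"tx": -4, "ty": 17, "tz": 93, "wx": 0, "wy": 0, "wz": 0.027, "grip": 1},
    {"tx": -4, "ty": 17, "tz": 93, "wx": 0, "wy": 0, "wz": 0.027, "grip": 1},
    {"tx": -4, "ty": 17, "tz": 93, "wx": 0, "wy": 0, "wz": 0.027, "grip": 1},
    {"tx": -4, "ty": 17, "tz": 93, "wx": 0, "wy": 0, "wz": 0.027, "grip": 1},
  ],
)

```text
clock: 14.42
eef_pos: [0.6457, -0.1919, 0.0079]
ee_rot: [0.0, 0.997, 0.077, 0.001]
ft_force: [-0.7, 0.5, 5.2]
gripper_width: 0.392
finger_force: 20.0
```

```bash
python3 - <<'E'
from h import *
tool();go(.6446,-.189,.005,9)
E
```

```text
14.42 [ 0.6457 -0.1919  0.0079] [0.988 0.153 0.003] 0.3917610487092669 [-0.7  0.5  5.2]
t [-0.7 -3.   2.9] w [ 0.001 -0.003 -0.003] psi 9.0
```

Gripped. Lift and travel to the middle slot.

Request:
move_arm(
  commands=[
    {"tx": 0, "ty": 0, "tz": -35, "wx": 0, "wy": 0, "wz": 0, "grip": 1},
    {"tx": 0, "ty": 0, "tz": -70, "wx": 0, "wy": 0, "wz": 0, "grip": 1},
    {"tx": 0, "ty": 0, "tz": -100, "wx": 0, "wy": 0, "wz": 0, "grip": 1},
    {"tx": 0, "ty": -40, "tz": -100, "wx": 0, "wy": 0, "wz": -0.12, "grip": 1},
    {"tx": 0, "ty": -80, "tz": -100, "wx": 0, "wy": 0, "wz": -0.24, "grip": 1},
    {"tx": 0, "ty": -120, "tz": -100, "wx": 0, "wy": 0, "wz": -0.36, "grip": 1},
    {"tx": 0, "ty": -160, "tz": -100, "wx": 0, "wy": 0, "wz": -0.48, "grip": 1},
    {"tx": 0, "ty": -200, "tz": -100, "wx": 0, "wy": 0, "wz": -0.6, "grip": 1},
    {"tx": 0, "ty": -240, "tz": -100, "wx": 0, "wy": 0, "wz": -0.72, "grip": 1},
    {"tx": 0, "ty": -240, "tz": -100, "wx": 0, "wy": 0, "wz": -0.72, "grip": 1},
  ],
)

```text
clock: 15.25
eef_pos: [0.6057, 0.0565, 0.1068]
ee_rot: [-0.003, 0.902, 0.431, 0.001]
ft_force: [-0.1, 1.3, -0.5]
gripper_width: 0.388
finger_force: 20.0
```

```bash
python3 - <<'E'
from h import *
tool();go(*M,.1,85.4)
E
```

```text
15.25 [0.6057 0.0565 0.1068] [0.629 0.777 0.005] 0.3884219159634793 [-0.1  1.3 -0.5]
t [ 109.5 -138.3    7.9] w [-0.002 -0.006 -0.6  ] psi 85.4
```

Request:
move_arm(
  commands=[
    {"tx": 108, "ty": -138, "tz": 5, "wx": 0, "wy": 0, "wz": -0.6, "grip": 1},
    {"tx": 108, "ty": -138, "tz": 5, "wx": 0, "wy": 0, "wz": -0.6, "grip": 1},
    {"tx": 108, "ty": -138, "tz": 5, "wx": 0, "wy": 0, "wz": -0.6, "grip": 1},
    {"tx": 108, "ty": -138, "tz": 5, "wx": 0, "wy": 0, "wz": -0.6, "grip": 1},
    {"tx": 108, "ty": -138, "tz": 5, "wx": 0, "wy": 0, "wz": -0.6, "grip": 1},
    {"tx": 108, "ty": -138, "tz": 5, "wx": 0, "wy": 0, "wz": -0.6, "grip": 1},
    {"tx": 108, "ty": -138, "tz": 5, "wx": 0, "wy": 0, "wz": -0.6, "grip": 1},
    {"tx": 108, "ty": -138, "tz": 5, "wx": 0, "wy": 0, "wz": -0.6, "grip": 1},
  ],
)

```text
clock: 15.92
eef_pos: [0.5719, 0.2144, 0.1009]
ee_rot: [0.001, 0.742, 0.67, -0.0]
ft_force: [-0.1, -0.5, -1.0]
gripper_width: 0.389
finger_force: 20.0
```

```bash
python3 - <<'E'
from h import *
tool();go(*M,.055,85.4)
E
```

```text
15.92 [0.5719 0.2144 0.1009] [ 0.102  0.995 -0.002] 0.389387400693967 [-0.1 -0.5 -1. ]
t [13.8 -6.3 45.8] w [ 0.     0.002 -0.022] psi 85.4
```

Request:
move_arm(
  commands=[
    {"tx": 10, "ty": -6, "tz": 15, "wx": 0, "wy": 0, "wz": -0.022, "grip": 1},
    {"tx": 10, "ty": -6, "tz": 30, "wx": 0, "wy": 0, "wz": -0.022, "grip": 1},
    {"tx": 10, "ty": -6, "tz": 45, "wx": 0, "wy": 0, "wz": -0.022, "grip": 1},
    {"tx": 10, "ty": -6, "tz": 45, "wx": 0, "wy": 0, "wz": -0.022, "grip": 1},
  ],
)

```text
clock: 16.25
eef_pos: [0.5651, 0.2237, 0.0532]
ee_rot: [-0.0, 0.735, 0.678, -0.003]
ft_force: [-0.7, -0.6, -1.1]
gripper_width: 0.387
finger_force: 20.0
```

```bash
python3 - <<'E'
from h import *
tool();go(*(M-.002*U),.0415,85.4)
E
```

```text
16.25 [0.5651 0.2237 0.0532] [ 0.08   0.997 -0.004] 0.3866325215383007 [-0.7 -0.6 -1.1]
t [ 3.2  1.5 11.7] w [-0.004  0.004  0.001] psi 85.4
```

Request:
move_arm(
  commands=[
    {"tx": 2, "ty": 2, "tz": 7, "wx": 0, "wy": 0, "wz": 0, "grip": 1},
    {"tx": 2, "ty": 2, "tz": 11, "wx": 0, "wy": 0, "wz": 0, "grip": 1},
    {"tx": 2, "ty": 2, "tz": 11, "wx": 0, "wy": 0, "wz": 0, "grip": 0.4},
    {"tx": 2, "ty": 2, "tz": 11, "wx": 0, "wy": 0, "wz": 0, "grip": 0.3},
    {"tx": 2, "ty": 2, "tz": 11, "wx": 0, "wy": 0, "wz": 0, "grip": 0.3},
    {"tx": 2, "ty": 2, "tz": 11, "wx": 0, "wy": 0, "wz": 0, "grip": 0.3},
    {"tx": 2, "ty": 2, "tz": 11, "wx": 0, "wy": 0, "wz": 0, "grip": 0.3},
    {"tx": 2, "ty": 2, "tz": -10, "wx": 0, "wy": 0, "wz": 0, "grip": 0.3},
    {"tx": 2, "ty": 2, "tz": -40, "wx": 0, "wy": 0, "wz": 0, "grip": 0},
    {"tx": 2, "ty": 2, "tz": -70, "wx": 0, "wy": 0, "wz": 0, "grip": 0},
  ],
)

```text
clock: 17.08
eef_pos: [0.5675, 0.2289, 0.1263]
ee_rot: [-0.0, 0.733, 0.68, -0.001]
ft_force: [1.4, 0.9, 0.4]
gripper_width: 0.822
finger_force: 0.0
```

```bash
python3 - <<'E'
from h import *
tool();silver();go(.4497,-.166,.12,-32.4)
E
```

```text
17.08 [0.5675 0.2289 0.1263] [ 0.075  0.997 -0.001] 0.8220874029798765 [1.4 0.9 0.4]
[199 180  60  85 392] on plate (0.5666, 0.1744, -4.3, 0.1875, 0.121)
[200 214  19  17 274] on plate (0.5664, 0.2197, 85.3, 0.0413, 0.0355)
[362 258  25  27 360] sink (0.4497, -0.166, -32.4, 0.0547, 0.0392)
t [-405.   -91.6   10.9] w [ 9.00e-03  1.00e-03 -1.08e+00] psi 147.6
```

Request:
move_arm(
  commands=[
    {"tx": -405, "ty": -92, "tz": 8, "wx": 0, "wy": 0, "wz": -1.08, "grip": 0},
    {"tx": -405, "ty": -92, "tz": 8, "wx": 0, "wy": 0, "wz": -1.08, "grip": 0},
    {"tx": -405, "ty": -92, "tz": 8, "wx": 0, "wy": 0, "wz": -1.08, "grip": 0},
    {"tx": -405, "ty": -92, "tz": 8, "wx": 0, "wy": 0, "wz": -1.08, "grip": 0},
    {"tx": -405, "ty": -92, "tz": 8, "wx": 0, "wy": 0, "wz": -1.08, "grip": 0},
    {"tx": -405, "ty": -92, "tz": 8, "wx": 0, "wy": 0, "wz": -1.08, "grip": 0},
    {"tx": -405, "ty": -92, "tz": 8, "wx": 0, "wy": 0, "wz": -1.08, "grip": 0},
    {"tx": -405, "ty": -92, "tz": 8, "wx": 0, "wy": 0, "wz": -1.08, "grip": 0},
    {"tx": -405, "ty": -92, "tz": 8, "wx": 0, "wy": 0, "wz": -1.08, "grip": 0},
    {"tx": -405, "ty": -92, "tz": 8, "wx": 0, "wy": 0, "wz": -1.08, "grip": 0},
  ],
)

```text
clock: 17.97
eef_pos: [0.4483, -0.1607, 0.1185]
ee_rot: [0.001, 0.277, 0.961, -0.0]
ft_force: [1.1, 0.1, 0.9]
gripper_width: 1.0
finger_force: 0.0
```

Request:
move_arm(
  commands=[
    {"tx": 0, "ty": 0, "tz": 20, "wx": 0, "wy": 0, "wz": 0, "grip": 0},
    {"tx": 0, "ty": 0, "tz": 20, "wx": 0, "wy": 0, "wz": 0, "grip": 0},
    {"tx": 0, "ty": 0, "tz": 20, "wx": 0, "wy": 0, "wz": 0, "grip": 0},
  ],
)

```text
clock: 18.22
eef_pos: [0.4484, -0.1588, 0.098]
ee_rot: [-0.001, 0.279, 0.96, 0.0]
ft_force: [0.7, 0.6, 0.3]
gripper_width: 0.995
finger_force: 0.0
```

```bash
python3 - <<'E'
from h import *
tool();cv2.imwrite("pics/top4.png",silver());cv2.imwrite("pics/side4.png",camera("side"))
print([(round(r["p"],2),np.round(ray("side",r["at"],.0125),3)) for r in spot_point("side","sinkA_mid")])
go(.4497,-.166,.005,-32.4)
E
```

```text
18.22 [ 0.4484 -0.1588  0.098 ] [-0.844  0.537  0.001] 0.9952415340314467 [0.7 0.6 0.3]
[ 157  176  102   89 1447] on plate (0.57, 0.2227, 85.7, 0.2175, 0.189)
[(0.69, array([ 0.45 , -0.174,  0.012]))]
t [-4.2 -7.5 94. ] w [0.001 0.001 0.003] psi 147.6
```

View pics/side4.png

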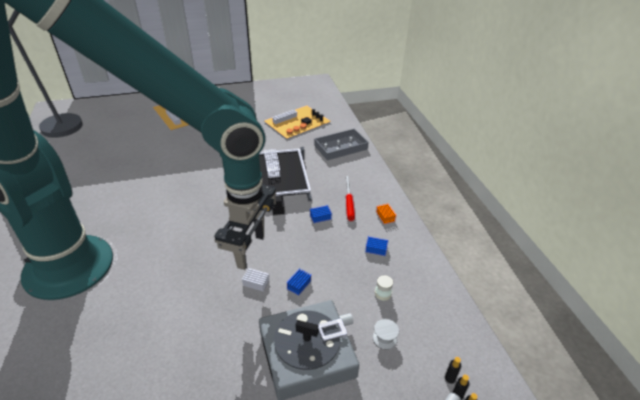

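The side view shows both placed sinks on the plate at (272,163), and the third sink under the gripper at (256,279). Everything is in order.

Request:
move_arm(
  commands=[
    {"tx": -4, "ty": -7, "tz": 20, "wx": 0, "wy": 0, "wz": 0, "grip": 0.1},
    {"tx": -4, "ty": -7, "tz": 55, "wx": 0, "wy": 0, "wz": 0, "grip": 0.3},
    {"tx": -4, "ty": -7, "tz": 80, "wx": 0, "wy": 0, "wz": 0, "grip": 0.3},
    {"tx": -4, "ty": -7, "tz": 93, "wx": 0, "wy": 0, "wz": 0, "grip": 0.3},
    {"tx": -4, "ty": -7, "tz": 93, "wx": 0, "wy": 0, "wz": 0, "grip": 1},
    {"tx": -4, "ty": -7, "tz": 93, "wx": 0, "wy": 0, "wz": 0, "grip": 1},
    {"tx": -4, "ty": -7, "tz": 93, "wx": 0, "wy": 0, "wz": 0, "grip": 1},
    {"tx": -4, "ty": -7, "tz": 93, "wx": 0, "wy": 0, "wz": 0, "grip": 1},
    {"tx": -4, "ty": -7, "tz": 93, "wx": 0, "wy": 0, "wz": 0, "grip": 1},
    {"tx": -4, "ty": -7, "tz": 93, "wx": 0, "wy": 0, "wz": 0, "grip": 1},
  ],
)

```text
clock: 19.2
eef_pos: [0.4496, -0.1673, 0.0064]
ee_rot: [0.001, 0.279, 0.96, -0.0]
ft_force: [-1.0, 1.3, 7.4]
gripper_width: 0.39
finger_force: 19.9
```

Request:
move_arm(
  commands=[
    {"tx": 0, "ty": 0, "tz": 0, "wx": 0, "wy": 0, "wz": 0, "grip": 1},
    {"tx": 0, "ty": 0, "tz": -35, "wx": 0, "wy": 0, "wz": 0, "grip": 1},
    {"tx": 0, "ty": 0, "tz": -70, "wx": 0, "wy": 0, "wz": 0, "grip": 1},
    {"tx": 0, "ty": 0, "tz": -105, "wx": 0, "wy": 0, "wz": 0, "grip": 1},
    {"tx": 0, "ty": 0, "tz": -105, "wx": 0, "wy": 0, "wz": 0, "grip": 1},
    {"tx": 0, "ty": 0, "tz": -105, "wx": 0, "wy": 0, "wz": 0, "grip": 1},
  ],
)

```text
clock: 19.7
eef_pos: [0.4496, -0.1682, 0.112]
ee_rot: [0.002, 0.28, 0.96, -0.001]
ft_force: [0.1, -0.7, -0.8]
gripper_width: 0.387
finger_force: 19.9
```

```bash
python3 - <<'E'
from h import *
tool();print(M-.064*U);go(*(M-.064*U),.1,85.4);silver()
E
```

```text
19.7 [ 0.4496 -0.1682  0.112 ] [-0.844  0.537 -0.005] 0.3865705045844677 [ 0.1 -0.7 -0.8]
[0.56186727 0.16490615]
t [ 84.2 341.3  11.5] w [0.002 0.004 1.084] psi 85.4
[ 157  176  102   89 1468] on plate (0.57, 0.2227, 85.7, 0.2175, 0.189)
```

Request:
move_arm(
  commands=[
    {"tx": 84, "ty": 341, "tz": 8, "wx": 0, "wy": 0, "wz": 1.084, "grip": 1},
    {"tx": 84, "ty": 341, "tz": 8, "wx": 0, "wy": 0, "wz": 1.084, "grip": 1},
    {"tx": 84, "ty": 341, "tz": 8, "wx": 0, "wy": 0, "wz": 1.084, "grip": 1},
    {"tx": 84, "ty": 341, "tz": 8, "wx": 0, "wy": 0, "wz": 1.084, "grip": 1},
    {"tx": 84, "ty": 341, "tz": 8, "wx": 0, "wy": 0, "wz": 1.084, "grip": 1},
    {"tx": 84, "ty": 341, "tz": 8, "wx": 0, "wy": 0, "wz": 1.084, "grip": 1},
    {"tx": 84, "ty": 341, "tz": 8, "wx": 0, "wy": 0, "wz": 1.084, "grip": 1},
    {"tx": 84, "ty": 341, "tz": 8, "wx": 0, "wy": 0, "wz": 1.084, "grip": 1},
    {"tx": 84, "ty": 341, "tz": 8, "wx": 0, "wy": 0, "wz": 1.084, "grip": 1},
    {"tx": 84, "ty": 341, "tz": 8, "wx": 0, "wy": 0, "wz": 1.084, "grip": 1},
  ],
)

```text
clock: 20.58
eef_pos: [0.5597, 0.1752, 0.1005]
ee_rot: [-0.002, 0.733, 0.681, 0.001]
ft_force: [-0.9, 0.7, 0.0]
gripper_width: 0.39
finger_force: 19.9
```

Request:
move_arm(
  commands=[
    {"tx": 0, "ty": 0, "tz": 20, "wx": 0, "wy": 0, "wz": 0, "grip": 1},
    {"tx": 0, "ty": 0, "tz": 45, "wx": 0, "wy": 0, "wz": 0, "grip": 1},
    {"tx": 0, "ty": 0, "tz": 45, "wx": 0, "wy": 0, "wz": 0, "grip": 1},
    {"tx": 0, "ty": 0, "tz": 45, "wx": 0, "wy": 0, "wz": 0, "grip": 1},
  ],
)

```text
clock: 20.92
eef_pos: [0.5582, 0.1648, 0.0547]
ee_rot: [-0.001, 0.734, 0.679, -0.003]
ft_force: [0.3, -0.1, -0.3]
gripper_width: 0.392
finger_force: 19.9
```

```bash
python3 - <<'E'
from h import *
tool();go(*(M-.064*U),.041,85.4)
E
```

```text
20.92 [0.5582 0.1648 0.0547] [ 0.078  0.997 -0.002] 0.39227904057973273 [ 0.3 -0.1 -0.3]
t [ 0.4  3.7 13.7] w [-0.005  0.002  0.002] psi 85.4
```

Request:
move_arm(
  commands=[
    {"tx": 0, "ty": 3, "tz": 7, "wx": 0, "wy": 0, "wz": 0, "grip": 1},
    {"tx": 0, "ty": 3, "tz": 13, "wx": 0, "wy": 0, "wz": 0, "grip": 1},
    {"tx": 0, "ty": 3, "tz": 13, "wx": 0, "wy": 0, "wz": 0, "grip": 0.4},
    {"tx": 0, "ty": 3, "tz": 13, "wx": 0, "wy": 0, "wz": 0, "grip": 0.3},
    {"tx": 0, "ty": 3, "tz": 13, "wx": 0, "wy": 0, "wz": 0, "grip": 0.3},
    {"tx": 0, "ty": 3, "tz": 13, "wx": 0, "wy": 0, "wz": 0, "grip": 0.3},
    {"tx": 0, "ty": 3, "tz": 13, "wx": 0, "wy": 0, "wz": 0, "grip": 0.3},
    {"tx": 0, "ty": 3, "tz": -10, "wx": 0, "wy": 0, "wz": 0, "grip": 0.3},
    {"tx": 0, "ty": 3, "tz": -45, "wx": 0, "wy": 0, "wz": 0, "grip": 0},
    {"tx": 0, "ty": 3, "tz": -85, "wx": 0, "wy": 0, "wz": 0, "grip": 0},
  ],
)

```text
clock: 21.75
eef_pos: [0.5619, 0.165, 0.1417]
ee_rot: [-0.001, 0.734, 0.679, -0.002]
ft_force: [2.0, -0.6, 0.5]
gripper_width: 0.819
finger_force: 0.0
```

Request:
move_arm(
  commands=[
    {"tx": -40, "ty": 0, "tz": -30, "wx": 0, "wy": 0, "wz": 0, "grip": 0},
    {"tx": -80, "ty": 0, "tz": -40, "wx": 0, "wy": 0, "wz": 0, "grip": 0},
    {"tx": -120, "ty": 0, "tz": -40, "wx": 0, "wy": 0, "wz": 0, "grip": 0},
    {"tx": -160, "ty": 0, "tz": -40, "wx": 0, "wy": 0, "wz": 0, "grip": 0},
    {"tx": -200, "ty": 0, "tz": -40, "wx": 0, "wy": 0, "wz": 0, "grip": 0},
    {"tx": -240, "ty": 0, "tz": -40, "wx": 0, "wy": 0, "wz": 0, "grip": 0},
    {"tx": -260, "ty": 0, "tz": -40, "wx": 0, "wy": 0, "wz": 0, "grip": 0},
    {"tx": -260, "ty": 0, "tz": -40, "wx": 0, "wy": 0, "wz": 0, "grip": 0},
  ],
)

```text
clock: 22.42
eef_pos: [0.5421, -0.1006, 0.1823]
ee_rot: [0.001, 0.738, 0.675, -0.001]
ft_force: [-0.5, 0.2, 0.7]
gripper_width: 1.003
finger_force: 0.0
```

```bash
python3 - <<'E'
from h import *
tool();im=silver();s=camera("side");tilt(s,(252,256,299,303))
a=cv2.resize(im[165:275,145:285],(400,314),interpolation=cv2.INTER_CUBIC);b=cv2.resize(s[140:250,210:350],(400,314),interpolation=cv2.INTER_CUBIC)
c=cv2.resize(im[180:300,410:550],(400,343),interpolation=cv2.INTER_CUBIC)[:286];d=cv2.resize(s[290:400,240:380],(400,314),interpolation=cv2.INTER_CUBIC)[:286]
cv2.imwrite("pics/c5.png",np.vstack([np.hstack([a,b]),np.hstack([c,d])]))
for cam in ("top","side"):
  for n,z in (("wheel_grip",.1),("window",.071)): print(cam,n,[(round(r["p"],2),np.round(ray(cam,r["at"],z),4)) for r in spot_point(cam,n)][:2])
E
```

```text
22.42 [ 0.5421 -0.1006  0.1823] [ 0.088  0.996 -0.003] 1.003141285622017 [-0.5  0.2  0.7]
[223 216  25  17 349] on plate (0.5613, 0.1607, 84.4, 0.0533, 0.0349)
col 252 start 199.15 now 195.47
col 256 start 198.65 now 195.07
col 299 start 194.27 now 190.81
col 303 start 193.84 now 202.01
-0.066 [array([255.56, 197.76]), array([296.21, 193.74])]
-0.03 [array([255.37, 195.78]), array([296.19, 191.77])]
-0.015 [array([255.29, 194.93]), array([296.18, 190.92])]
0 [array([255.21, 194.07]), array([296.17, 190.06])]
0.015 [array([255.13, 193.19]), array([296.15, 189.19])]
0.03 [array([255.04, 192.3 ]), array([296.13, 188.31])]
top wheel_grip [(0.72, array([ 0.5198, -0.3911,  0.1   ])), (0.31, array([0.5759, 0.2797, 0.1   ]))]
top window [(0.73, array([ 0.5694, -0.3832,  0.071 ]))]
side wheel_grip []
side window [(0.87, array([ 0.5813, -0.3909,  0.071 ]))]
```

View pics/c5.png

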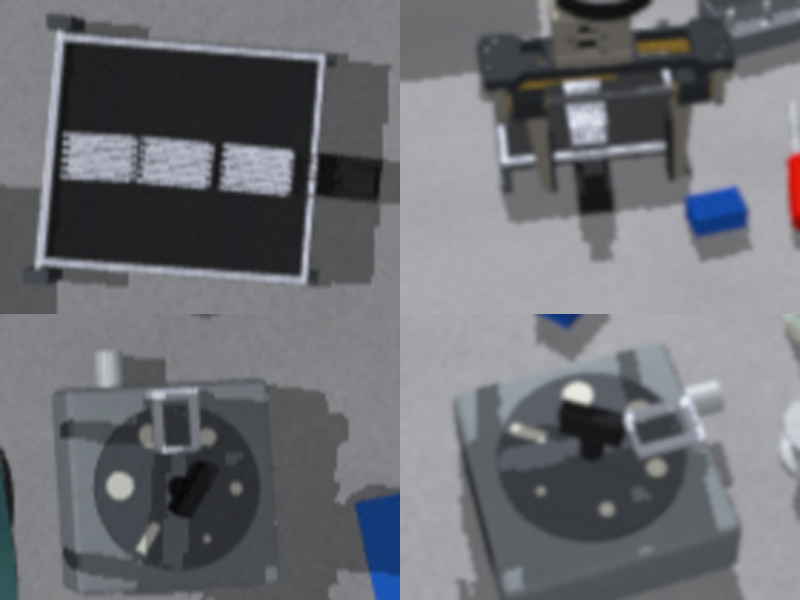

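The picture shows three sinks in a row on the level plate and the wedge in place. The slot is at about crop (148,540) and the window frame at (175,420). Next I fit the wheel geometry.

```bash
sed -i 's/def go(x,y,z,psi):/def go(x,y,z,psi,raw=False):/; s/    psi=az+(psi-az+90)%180-90/    psi=psi if raw else az+(psi-az+90)%180-90/' h.py
cat >> h.py <<'E'
def wheel(im,axis=None):
    g=cv2.resize(im[180:310,410:550],None,fx=4,fy=4,interpolation=cv2.INTER_CUBIC)
    b=cv2.cvtColor(g,cv2.COLOR_BGR2GRAY)
    c=cv2.HoughCircles(cv2.medianBlur(b,7),cv2.HOUGH_GRADIENT,1,200,param1=80,param2=20,minRadius=105,maxRadius=130)
    for x,y,r in c[0][:2]: print("disc",x/4+410,y/4+180,r/4,ray("top",(x/4+409.6,y/4+179.6),.066))
    n,l,st,ce=cv2.connectedComponentsWithStats((b>165).astype(np.uint8))
    for k in range(1,n):
        if st[k][4]>60:
            px=ce[k]/4+[409.6,179.6];print("bright",px.round(1),st[k][4],ray("top",px,.066).round(4)[:2])
E
python3 - <<'E'
from h import *
im=camera("top");wheel(im)
for a,b in ((166.7,193.3),(194,220.3),(222,248.3)):
    p=ray("top",((a+b)/2,165+158/2.857),.059)[:2]-M;print("sink plate xy",(p@U).round(4),(p@V).round(4))
go(.5235,-.3905,.16,148,True)
E
```

```text
disc 470.125 240.875 27.55 [ 0.52401215 -0.38525584  0.066     ]
bright [446.5 198.7] 884 [ 0.6213 -0.3315]
bright [466.  226.6] 83 [ 0.5563 -0.3769]
bright [451.5 239.6] 880 [ 0.526  -0.3423]
sink plate xy 0.0575 0.0016
sink plate xy -0.0043 -0.0035
sink plate xy -0.0683 -0.0087
t [-299.2    3.2   22.1] w [ 0.    -0.    -1.088] psi 148
```

Request:
move_arm(
  commands=[
    {"tx": -299, "ty": 3, "tz": 15, "wx": 0, "wy": 0, "wz": -1.1, "grip": 0},
    {"tx": -299, "ty": 3, "tz": 15, "wx": 0, "wy": 0, "wz": -1.1, "grip": 0},
    {"tx": -299, "ty": 3, "tz": 15, "wx": 0, "wy": 0, "wz": -1.1, "grip": 0},
    {"tx": -299, "ty": 3, "tz": 15, "wx": 0, "wy": 0, "wz": -1.1, "grip": 0},
    {"tx": -299, "ty": 3, "tz": 15, "wx": 0, "wy": 0, "wz": -1.1, "grip": 0},
    {"tx": -299, "ty": 3, "tz": 15, "wx": 0, "wy": 0, "wz": -1.1, "grip": 0.4},
    {"tx": -299, "ty": 3, "tz": 15, "wx": 0, "wy": 0, "wz": -1.1, "grip": 0.4},
    {"tx": -299, "ty": 3, "tz": 15, "wx": 0, "wy": 0, "wz": -1.1, "grip": 0.4},
    {"tx": -299, "ty": 3, "tz": 15, "wx": 0, "wy": 0, "wz": -1.1, "grip": 0.4},
    {"tx": -299, "ty": 3, "tz": 15, "wx": 0, "wy": 0, "wz": -1.1, "grip": 0.4},
  ],
)

```text
clock: 23.6
eef_pos: [0.5221, -0.3925, 0.1664]
ee_rot: [-0.0, 0.271, 0.963, 0.001]
ft_force: [-0.4, 0.6, -0.4]
gripper_width: 0.658
finger_force: 0.0
```

Request:
move_arm(
  commands=[
    {"tx": 0, "ty": 0, "tz": 0, "wx": 0, "wy": 0, "wz": 0, "grip": 0.4},
    {"tx": 0, "ty": 0, "tz": 0, "wx": 0, "wy": 0, "wz": 0, "grip": 0.4},
    {"tx": 0, "ty": 0, "tz": 0, "wx": 0, "wy": 0, "wz": 0, "grip": 0.4},
  ],
)

```text
clock: 23.85
eef_pos: [0.523, -0.3906, 0.1674]
ee_rot: [0.0, 0.271, 0.962, -0.0]
ft_force: [-0.0, 0.1, -0.2]
gripper_width: 0.603
finger_force: 0.0
```

```bash
python3 - <<'E'
from h import *
tool();print(get_obs()["joints"].round(2));go(.5245,-.39,.086,149,True)
im=camera("top")
p=[ray("top",(r+0.0,0),0)[:1] for r in ()]
for a,b in ((.0575,.0016),): pass
print([ (round(r["p"],2),np.round(r["at"])) for n in ("sinkA_mid",) for r in spot_point("top",n)])
cv2.imwrite("pics/top6.png",im)
E
```

```text
23.85 [ 0.523  -0.3906  0.1674] [-0.853  0.522 -0.   ] 0.6027611413406433 [-0.   0.1 -0.2]
[ 0.96  0.59 -0.53  1.61  0.33  1.04  1.36]
t [-1.   1.4 81.4] w [ 0.     0.    -0.008] psi 149
[(0.93, array([236., 226.]))]
```

View pics/top6.png

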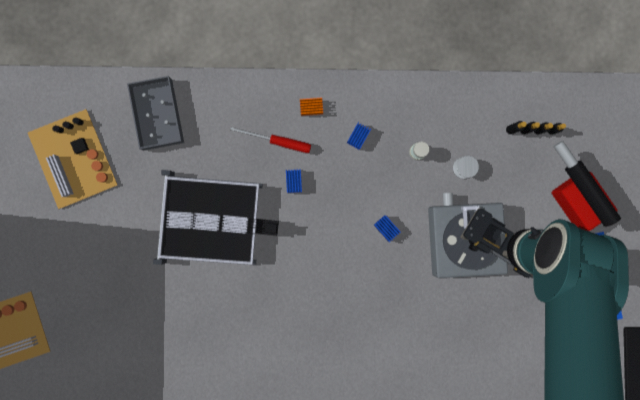

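The top view shows the three sinks still in place at (180,220), (207,222) and (234,225), with the gripper above the wheel bar.

Request:
move_arm(
  commands=[
    {"tx": -1, "ty": 1, "tz": 30, "wx": 0, "wy": 0, "wz": 0, "grip": 0.4},
    {"tx": -1, "ty": 1, "tz": 55, "wx": 0, "wy": 0, "wz": 0, "grip": 0.4},
    {"tx": -1, "ty": 1, "tz": 72, "wx": 0, "wy": 0, "wz": 0, "grip": 0.4},
    {"tx": -1, "ty": 1, "tz": 80, "wx": 0, "wy": 0, "wz": 0, "grip": 0.4},
    {"tx": -1, "ty": 1, "tz": 80, "wx": 0, "wy": 0, "wz": 0, "grip": 1},
    {"tx": -1, "ty": 1, "tz": 80, "wx": 0, "wy": 0, "wz": 0, "grip": 1},
    {"tx": -1, "ty": 1, "tz": 80, "wx": 0, "wy": 0, "wz": 0, "grip": 1},
    {"tx": -1, "ty": 1, "tz": 80, "wx": 0, "wy": 0, "wz": 0, "grip": 1},
    {"tx": -1, "ty": 1, "tz": 80, "wx": 0, "wy": 0, "wz": 0, "grip": 1},
    {"tx": -1, "ty": 1, "tz": 80, "wx": 0, "wy": 0, "wz": 0, "grip": 1},
  ],
  grip_force=10,
)

```text
clock: 24.78
eef_pos: [0.5242, -0.3918, 0.0882]
ee_rot: [0.001, 0.272, 0.962, -0.0]
ft_force: [1.7, 2.8, 3.3]
gripper_width: 0.186
finger_force: 1.9
```

Request:
move_arm(
  commands=[
    {"tx": 0, "ty": 0, "tz": 0, "wx": 0, "wy": 0, "wz": 0, "grip": 1},
    {"tx": 0, "ty": 0, "tz": 0, "wx": 0, "wy": 0, "wz": 0, "grip": 1},
    {"tx": 0, "ty": 0, "tz": 0, "wx": 0, "wy": 0, "wz": 0, "grip": 1},
    {"tx": 0, "ty": 0, "tz": 0, "wx": 0, "wy": 0, "wz": 0, "grip": 1},
  ],
)

```text
clock: 25.12
eef_pos: [0.525, -0.3906, 0.0882]
ee_rot: [0.001, 0.271, 0.963, 0.001]
ft_force: [1.7, 3.8, 6.1]
gripper_width: 0.152
finger_force: 13.9
```

```bash
python3 - <<'E'
from h import *
tool();o=get_obs();print(o["wrist_torque"],o["finger_force"])
E
```

```text
25.12 [ 0.525  -0.3906  0.0882] [-0.853  0.522 -0.002] 0.15185093473670264 [1.7 3.8 6.1]
[ 0.91014712 -0.51115112 -0.07395677] 13.885910734534264
```

Request:
move_arm(
  commands=[
    {"tx": 0, "ty": 0, "tz": 0, "wx": 0, "wy": 0, "wz": 0.1, "grip": 1},
    {"tx": 0, "ty": 0, "tz": 0, "wx": 0, "wy": 0, "wz": 0.2, "grip": 1},
    {"tx": 0, "ty": 0, "tz": 0, "wx": 0, "wy": 0, "wz": 0.3, "grip": 1},
    {"tx": 0, "ty": 0, "tz": 0, "wx": 0, "wy": 0, "wz": 0.4, "grip": 1},
    {"tx": 0, "ty": 0, "tz": 0, "wx": 0, "wy": 0, "wz": 0.5, "grip": 1},
    {"tx": 0, "ty": 0, "tz": 0, "wx": 0, "wy": 0, "wz": 0.6, "grip": 1},
    {"tx": 0, "ty": 0, "tz": 0, "wx": 0, "wy": 0, "wz": 0.7, "grip": 1},
    {"tx": 0, "ty": 0, "tz": 0, "wx": 0, "wy": 0, "wz": 0.8, "grip": 1},
    {"tx": 0, "ty": 0, "tz": 0, "wx": 0, "wy": 0, "wz": 0.9, "grip": 1},
    {"tx": 0, "ty": 0, "tz": 0, "wx": 0, "wy": 0, "wz": 1.0, "grip": 1},
  ],
  grip_force=20,
)

```text
clock: 25.95
eef_pos: [0.5264, -0.3898, 0.0882]
ee_rot: [0.001, 0.701, 0.714, 0.002]
ft_force: [5.0, 6.0, 2.5]
gripper_width: 0.147
finger_force: 24.5
```

Request:
move_arm(
  commands=[
    {"tx": 0, "ty": 0, "tz": 0, "wx": 0, "wy": 0, "wz": 0.1, "grip": 1},
    {"tx": 0, "ty": 0, "tz": 0, "wx": 0, "wy": 0, "wz": 0.2, "grip": 1},
    {"tx": 0, "ty": 0, "tz": 0, "wx": 0, "wy": 0, "wz": 0.3, "grip": 1},
    {"tx": 0, "ty": 0, "tz": 0, "wx": 0, "wy": 0, "wz": 0.4, "grip": 1},
    {"tx": 0, "ty": 0, "tz": 0, "wx": 0, "wy": 0, "wz": 0.5, "grip": 1},
    {"tx": 0, "ty": 0, "tz": 0, "wx": 0, "wy": 0, "wz": 0.6, "grip": 1},
    {"tx": 0, "ty": 0, "tz": 0, "wx": 0, "wy": 0, "wz": 0.7, "grip": 1},
    {"tx": 0, "ty": 0, "tz": 0, "wx": 0, "wy": 0, "wz": 0.8, "grip": 1},
    {"tx": 0, "ty": 0, "tz": 0, "wx": 0, "wy": 0, "wz": 0.9, "grip": 1},
    {"tx": 0, "ty": 0, "tz": 0, "wx": 0, "wy": 0, "wz": 1.0, "grip": 1},
  ],
)

```text
clock: 26.78
eef_pos: [0.5278, -0.3906, 0.0883]
ee_rot: [0.001, 0.957, 0.29, 0.003]
ft_force: [8.9, 1.8, -0.6]
gripper_width: 0.151
finger_force: 24.5
```

```bash
python3 - <<'E'
from h import *
tool();print(get_obs()["joints"].round(2));go(.525,-.3906,.088,3.4,True)
E
```

```text
26.78 [ 0.5278 -0.3906  0.0883] [0.831 0.556 0.005] 0.15130203256958855 [ 8.9  1.8 -0.6]
[ 0.6   0.61 -0.01  1.68  0.01  0.84 -0.4 ]
t [-2.3 -1.6  0.3] w [ 0.003 -0.006  0.53 ] psi 3.4
```

Request:
move_arm(
  commands=[
    {"tx": 1, "ty": 1, "tz": 0, "wx": 0, "wy": 0, "wz": 0.1, "grip": 1},
    {"tx": 1, "ty": 1, "tz": 0, "wx": 0, "wy": 0, "wz": 0.2, "grip": 1},
    {"tx": 2, "ty": 1, "tz": 0, "wx": 0, "wy": 0, "wz": 0.3, "grip": 1},
    {"tx": 2, "ty": 1, "tz": 0, "wx": 0, "wy": 0, "wz": 0.4, "grip": 1},
    {"tx": 2, "ty": 1, "tz": 0, "wx": 0, "wy": 0, "wz": 0.48, "grip": 1},
    {"tx": 2, "ty": 1, "tz": 0, "wx": 0, "wy": 0, "wz": 0.53, "grip": 1},
    {"tx": 2, "ty": 1, "tz": 0, "wx": 0, "wy": 0, "wz": 0.53, "grip": 1},
    {"tx": 2, "ty": 1, "tz": 0, "wx": 0, "wy": 0, "wz": 0.53, "grip": 1},
  ],
)

```text
clock: 27.45
eef_pos: [0.5281, -0.3914, 0.0882]
ee_rot: [0.001, 0.999, 0.032, 0.002]
ft_force: [5.9, 1.1, 2.8]
gripper_width: 0.146
finger_force: 24.5
```

Request:
move_arm(
  commands=[
    {"tx": 0, "ty": 0, "tz": 0, "wx": 0, "wy": 0, "wz": 0, "grip": 0.4},
    {"tx": 0, "ty": 0, "tz": 0, "wx": 0, "wy": 0, "wz": 0, "grip": 0.4},
    {"tx": 0, "ty": 0, "tz": 0, "wx": 0, "wy": 0, "wz": 0, "grip": 0.4},
    {"tx": 0, "ty": 0, "tz": 0, "wx": 0, "wy": 0, "wz": 0, "grip": 0.4},
    {"tx": 0, "ty": 0, "tz": 0, "wx": 0, "wy": 0, "wz": 0, "grip": 0.4},
    {"tx": 0, "ty": 0, "tz": -30, "wx": 0, "wy": 0, "wz": 0, "grip": 0.4},
    {"tx": 0, "ty": 0, "tz": -70, "wx": 0, "wy": 0, "wz": 0, "grip": 0.4},
    {"tx": -40, "ty": 0, "tz": -100, "wx": 0, "wy": 0, "wz": 0, "grip": 0.4},
    {"tx": -80, "ty": 30, "tz": -130, "wx": 0, "wy": 0, "wz": 0, "grip": 0.4},
    {"tx": -110, "ty": 60, "tz": -140, "wx": 0, "wy": 0, "wz": 0, "grip": 0.4},
  ],
)

```text
clock: 28.28
eef_pos: [0.4366, -0.4406, 0.2213]
ee_rot: [0.0, 0.999, 0.033, 0.001]
ft_force: [0.5, -1.5, 0.4]
gripper_width: 0.6
finger_force: 0.0
```

Request:
move_arm(
  commands=[
    {"tx": -30, "ty": 30, "tz": 0, "wx": 0, "wy": 0, "wz": 0, "grip": 0.4},
    {"tx": -60, "ty": 60, "tz": 0, "wx": 0, "wy": 0, "wz": 0, "grip": 0.4},
    {"tx": -90, "ty": 80, "tz": 0, "wx": 0, "wy": 0, "wz": 0, "grip": 0.4},
    {"tx": -90, "ty": 80, "tz": 0, "wx": 0, "wy": 0, "wz": 0, "grip": 0.4},
  ],
)

```text
clock: 28.62
eef_pos: [0.3416, -0.5336, 0.2189]
ee_rot: [0.002, 1.0, 0.024, -0.003]
ft_force: [-0.5, -0.3, -0.6]
gripper_width: 0.597
finger_force: 0.0
```

```bash
python3 - <<'E'
from h import *
tool();im=camera("top");s=camera("side");wheel(im);tilt(s,(252,256,299,303))
a=cv2.resize(im[165:275,145:285],(400,314),interpolation=cv2.INTER_CUBIC);b=cv2.resize(s[140:250,210:350],(400,314),interpolation=cv2.INTER_CUBIC)
c=cv2.resize(im[190:290,420:547],(400,315),interpolation=cv2.INTER_CUBIC)[:286];d=cv2.resize(s[290:400,240:380],(400,314),interpolation=cv2.INTER_CUBIC)[:286]
cv2.imwrite("pics/c7.png",np.vstack([np.hstack([a,b]),np.hstack([c,d])]))
E
```

```text
28.62 [ 0.3416 -0.5336  0.2189] [ 0.999  0.049 -0.005] 0.5967966996827453 [-0.5 -0.3 -0.6]
disc 473.625 241.375 31.1 [ 0.52284873 -0.39349712  0.066     ]
bright [446.5 198.7] 584 [ 0.6213 -0.3315]
bright [471. 214.] 1438 [ 0.5856 -0.3889]
bright [470.3 218.9] 266 [ 0.5743 -0.3872]
bright [488.6 228.4] 671 [ 0.5522 -0.4301]
bright [455.  251.6] 78 [ 0.4982 -0.3503]
bright [473.3 260.8] 242 [ 0.4769 -0.3932]
col 252 start 199.15 now 195.49
col 256 start 198.65 now 195.0
col 299 start 194.27 now 190.81
col 303 start 193.84 now 190.42
-0.066 [array([255.56, 197.76]), array([296.21, 193.74])]
-0.03 [array([255.37, 195.78]), array([296.19, 191.77])]
-0.015 [array([255.29, 194.93]), array([296.18, 190.92])]
0 [array([255.21, 194.07]), array([296.17, 190.06])]
0.015 [array([255.13, 193.19]), array([296.15, 189.19])]
0.03 [array([255.04, 192.3 ]), array([296.13, 188.31])]
```

View pics/c7.png

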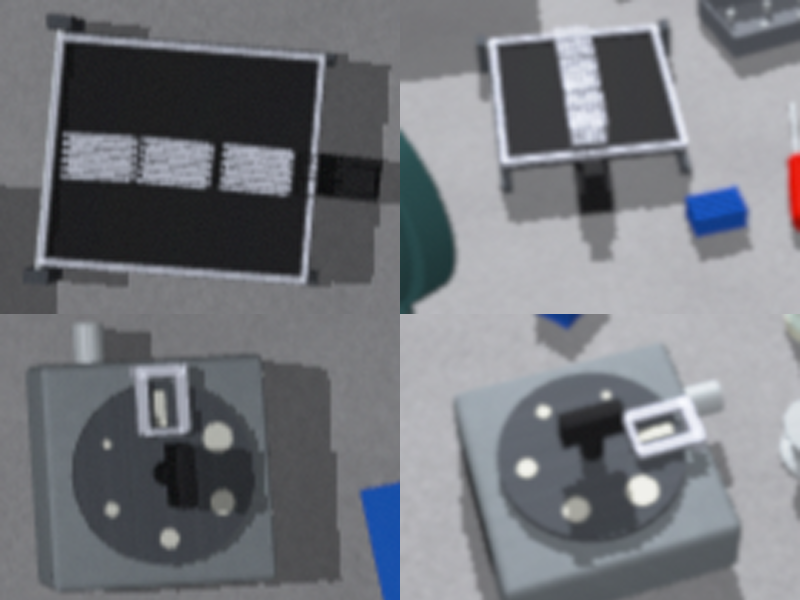

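The slot sits in the middle of the window in both views. The plate is level with three sinks on it and the wedge in place, and the arm is clear.

```bash
python3 -c "
from bench import *
print(job_done())"
```

```text
the job is handed in; nothing more can be done
None
```

The job is handed in, with no verdict returned: in the last pictures the plate is level on the wedge, all three heat sinks are on it fins up, and the slot stands in the window.

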